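Pack the peg caddy in two layers

ROBOT

A 6-joint arm with a two-finger parallel gripper is mounted at the origin on the work surface. World frame = base frame: x ahead of the robot, y to its left, z up, the work surface at z = 0. Lengths are in m, angles in rad, forces in N, time in s.
With the tool pointing down it reaches from about 0.25 to 0.725 m from the base axis. Payload 4 kg.
Tool frame: the origin (TCP) lies at the very end of the fingers, on their centre line; the grasp point (between the pads) lies 19 mm behind it; z points along the fingers, y is the line along which they close (so a half turn about z gives the same grasp; the last joint's range is limited). The gripper opens to 85 mm and grips with 20 to 120 N. Pads are 22 mm wide; open, the fingers measure 114 mm over their backs; the gripper's body (76 mm by 85 mm) begins 54 mm behind the grasp point. The pads swing forward as they close: fully open they stand 13 mm farther back than shut.
Start: joints at [-1.26, 0.241, 0.005, 1.335, 0, 1.571], TCP at [0.153, -0.476, 0.199] pointing down, gripper open.
Joint ranges: [-2.72, 2.72], [-1.05, 1.87], [-1.09, 1.28], [-1.99, 2.15], [-1.42, 1.44], [-3.14, 3.14]. Speed limits (rad/s): [2.79, 2.79, 3.14, 3.14, 3.14, 3.14].

INTERFACE

Orientations are given as a rotation vector (axis times angle).
In Python, from rig import robot gives the robot as it stands.
- The arm moves only by the tool send_rows, never from a script. Its argument "moves" is a list that holds one entry, the list of rows, each a list of 7 numbers: the shift along the tool's x, y, z scaled (see below), then the turn, a rotation vector about the tool's x, y, z scaled (see below), then the closure, from 0 (fully open) to 1 (shut). In form: [[[tx, ty, tz, rx, ry, rz, gripper], ...]]. A call has 1 to 20 rows; each row shifts and turns the commanded pose from where the row before left it, along the tool's axes as they then stand; what a row does not reach is not made up. The controller multiplies each number of a shift by 30 mm and each number of a turn by 45 degrees. A row lasts 1/8 s, in which the tool goes at most 62.5 mm and 10.7 degrees, less where a joint would pass 70% of its speed; a pose out of reach is approached as far as the arm can. A call with a number of a shift or a turn outside -1 to 1 is refused whole. A call with a gripper value outside its range is refused whole. The fingers move at their own pace and stop on an object; the grip force is fixed at half the most. Time passes only in rows, so rows that do not move let the fingers close. It gives the time, the measured TCP pose, the force, the opening and the grip force at its end, in the units of the state.
- robot.read_state(): the state, without advancing time (a new reading comes with each control period).
- robot.capture(name): name is "side" or "top"; returns (picture, depth): 420x560x3 uint8, red, green, blue; 420x560 float32, m along the optical axis (not along the pixel's ray), 0 where there is no reading.
- robot.camera_params(name): a dict with "fx", "fy", "cx", "cy" (pixels), "pose" (4x4, takes a point from camera to world coordinates). Camera axes: x right, y up, looking along -z (the intrinsics and any distortion apply to the point x, -y, -z); pixel columns grow to the right and rows downward; lengths in m; the calibration is good to about 2 mm. A picture is of the moment at which its call begins. camera_params takes no time and is no camera call.
- robot.close_job(): hands the job in; it is judged then, once.
The state is a dict: "t": time; "q": joint angles; "dq": joint speeds; "effort": joint torques, N m; "tcp_pos": TCP position; "eef_rot": TCP orientation; "force": force on the tool from outside, world axes, zero at the start; "torque": the same for the moment, N m; "width": finger opening in m; "grip_force": force on a finger pad.
Only numpy, scipy, OpenCV 4.12 (cv2) and the standard library are available. Lean on these libraries where they do the work, as an engineer would, in place of code of your own. Each camera call takes 0.05 s, during which the arm holds its last target. There are 200 camera calls.

TASK

Pack the tent pegs away: lay the aluminium Y-pegs side by side on the caddy floor, spaced so that they carry the separator sheet level, put the sheet flat on top of them, then lay the orange plastic pegs on the sheet. Turn every peg so that its head is at the end of the caddy with the tall diamond post (the mark), then shut the lid; leave the mallet and the puller hook alone.

Things in the scene. Friction and masses are not known exactly. Their poses are not given: they have to be found in the camera images.
- ypeg1: Aluminium Y-peg, 131 mm long with a cylindrical collar head (22 by 16 mm) loose on the bench, 80 g; may be absent. Three equal fins (100 mm long, 8 mm thick, 17 mm out from the axis) 120 degrees apart: it rests on two with the third straight up to grip, axis 12 mm and top edge 29 mm above its support. Origin: on the axis, mid-fins; x runs along the axis to the head (y, z may be rolled)
- ypeg1_head (a point): end of the collar head of ypeg1, on the axis, 72 mm from the origin along +x
- ypeg2: Aluminium Y-peg, 131 mm long with a cylindrical collar head (22 by 16 mm) loose on the bench, 80 g; may be absent. Three equal fins (100 mm long, 8 mm thick, 17 mm out from the axis) 120 degrees apart: it rests on two with the third straight up to grip, axis 12 mm and top edge 29 mm above its support. Origin: on the axis, mid-fins; x runs along the axis to the head (y, z may be rolled)
- ypeg2_head (a point): end of the collar head of ypeg2, on the axis, 72 mm from the origin along +x
- ypeg3: Aluminium Y-peg, 131 mm long with a cylindrical collar head (22 by 16 mm) loose on the bench, 80 g; may be absent. Three equal fins (100 mm long, 8 mm thick, 17 mm out from the axis) 120 degrees apart: it rests on two with the third straight up to grip, axis 12 mm and top edge 29 mm above its support. Origin: on the axis, mid-fins; x runs along the axis to the head (y, z may be rolled)
- ypeg3_head (a point): end of the collar head of ypeg3, on the axis, 72 mm from the origin along +x
- opeg1: Orange plastic peg, shorter: 108 mm long with a 19 mm ball head on a neck loose on the bench, 40 g; may be absent. Three equal fins (74 mm long, 10 mm thick, 17 mm out from the axis) 120 degrees apart: it rests on two with the third straight up to grip, axis 13 mm and top edge 30 mm above its support. Origin: on the axis, mid-fins; x runs along the axis to the head (y, z may be rolled)
- opeg1_head (a point): end of the ball head of opeg1, on the axis, 62 mm from the origin along +x
- opeg2: Orange plastic peg, shorter: 108 mm long with a 19 mm ball head on a neck loose on the bench, 40 g; may be absent. Three equal fins (74 mm long, 10 mm thick, 17 mm out from the axis) 120 degrees apart: it rests on two with the third straight up to grip, axis 13 mm and top edge 30 mm above its support. Origin: on the axis, mid-fins; x runs along the axis to the head (y, z may be rolled)
- opeg2_head (a point): end of the ball head of opeg2, on the axis, 62 mm from the origin along +x
- caddy: grey polypropylene caddy fixed to the bench, an open-topped box. Origin: centre of its underside. x (172 mm outside, 162 inside) points to the side where the lid is hinged (the robot's left); y (170 mm outside, 160 inside) is the way the pegs lie, roughly along the robot's x. Walls and floor 5 mm thick; rim 74 mm above the bench
- lid_hinge (a point): middle of the lid's hinge line, on the rim of the caddy's +x wall; the line runs along the caddy's y
- lid_handle (a point): knob on the lid's outer face near its free edge
- lid (a joint): lid angle in rad: 0 is shut flat on the rim, 2.4 fully open, leaning back outward beyond the hinge. The lid is a 5 mm panel about 172 mm from hinge to free edge, about 0.15 kg; it falls open from beyond upright and falls shut by itself once pushed below about 1.5
- mark: the mark: upright steel post of diamond section (28 mm square turned 45 degrees, 40 mm across the points, 95 mm tall, so it stands above the caddy's rim), one point against the outside of one of the caddy's two end walls (+y or -y; which one varies). Origin: its foot, 105 mm from the caddy's centre
- lug: plain low steel block, 50 by 30 mm and 40 mm high, below the rim, at the other end wall; not the mark
- sheet: white plastic separator sheet, loose and flat on the bench, 148 mm (its x) by 146 mm (its y) and 4 mm thick, with an upright grip tab in the middle: 50 mm long along x, 10 mm thick, its top 28 mm above the underside. Origin: centre of the underside; z up. 110 g
- mallet: red plastic mallet with wooden handle, 260 mm long, lying on the far side; leave alone
- puller: steel peg-puller hook with black T-handle, 130 mm long, near the robot's right; leave alone

How it is judged:
By the outcome, as a careful person would: the job done as asked, in the order asked, and still so for the second after the job is handed in, with the robot touching nothing.
Of ypeg1, ypeg2, ypeg3 only 2 to 3 are there at a start; the rules pass over those that are not, and their reading is None.
Of opeg1, opeg2 only 1 to 2 are there at a start; the rules pass over those that are not, and their reading is None.
At some moment in a run one of opeg1, opeg2, sheet may be knocked a few centimetres aside while the robot is not near it.
Once in a run the grip may slacken for a moment while it holds something.
It also fails if it takes over 210 s, if anything falls off the work surface, if the arm or the gripper's body presses on something with over 40 N, if the wrist force passes 120 N, or if a joint passes its speed limit or range.

## Working session

There is one attempt and no reset: what is moved stays moved. The work goes in short steps, Python scripts to look and compute and a tool call to move; the robot and the scene stay as the last step left them, time stands still between calls to the robot, and variables do not carry over. Pictures are saved under pics/ and viewed, at most 14 in all, crops included, and the job is handed in when it is done.

Besides the shell and the picture viewer there is one more tool, called after "Call:" as a command line: name --argument value ..., lists and objects as JSON in quotes. send_rows: Moves the arm, as the interface text tells. Shifts and turns lie within -1 to 1; 1 stands for 30 mm of shift or 45 degrees of turn. Its arguments: {"type":"object","properties":{"moves":{"type":"array"}},"required":["moves"]}

```bash
mkdir -p pics; ls; cat > h.py <<'E'
import numpy as np, cv2
from rig import robot
from scipy.spatial.transform import Rotation as R
def cap(n):
    im,d=robot.capture(n); return im,d,robot.camera_params(n)
def save(im,f): cv2.imwrite('pics/'+f,im[:,:,::-1])
def cloud(d,p):
    v,u=np.mgrid[:d.shape[0],:d.shape[1]]
    c=np.stack([(u-p['cx'])/p['fx']*d,-(v-p['cy'])/p['fy']*d,-d],-1)
    return c@p['pose'][:3,:3].T+p['pose'][:3,3]
def ray(u,v,p,z):
    dr=p['pose'][:3,:3]@np.array([(u-p['cx'])/p['fx'],-(v-p['cy'])/p['fy'],-1]); o=p['pose'][:3,3]
    return o+dr*(z-o[2])/dr[2]
E
python3 - <<'E'
from h import *
for n in('top','side'):
    im,d,p=cap(n); save(im,n+'0.png'); print(n,{k:np.round(v,3) if k!='pose' else np.round(v,3).tolist() for k,v in p.items()},d.min(),d.max())
    np.savez(n+'0.npz',im=im,d=d)
s=robot.read_state(); print(s)
E
```

```text
pics
top {'fx': np.float64(524.464), 'fy': np.float64(524.464), 'cx': np.float64(274.039), 'cy': np.float64(207.176), 'pose': [[0.017, 0.998, -0.058, 0.422], [-1.0, 0.017, 0.006, -0.041], [0.006, 0.058, 0.998, 1.294], [0.0, 0.0, 0.0, 1.0]]} 0.0 2.1188202
side {'fx': np.float64(464.419), 'fy': np.float64(464.419), 'cx': np.float64(271.117), 'cy': np.float64(209.215), 'pose': [[-0.984, 0.098, -0.147, 0.332], [-0.176, -0.611, 0.772, 0.889], [-0.014, 0.785, 0.619, 0.841], [0.0, 0.0, 0.0, 1.0]]} 0.0 3.9999998
{'t': 0.1, 'q': array([-1.25998986e+00,  2.41320304e-01,  3.89868808e-03,  1.33517406e+00,
       -7.26474369e-06,  1.57080850e+00]), 'dq': array([ 0.00013418, -0.00044092,  0.0037902 , -0.00079335,  0.0009907 ,
        0.00019596]), 'effort': array([ 2.05032375e-04, -3.73138154e+01,  2.53009272e+01,  1.08151601e-02,
        1.29366013e-04,  1.94229426e-05]), 'tcp_pos': array([ 0.15272921, -0.47547857,  0.19792583]), 'eef_rot': array([-3.10198174e+00, -4.85957106e-01,  4.48504388e-04]), 'force': array([ 0.22866612, -0.18289095, -0.22106522]), 'torque': array([0.03994637, 0.04689226, 0.00339894]), 'grip_force': 0.0, 'width': 0.0857344958148658}
```

View pics/top0.png

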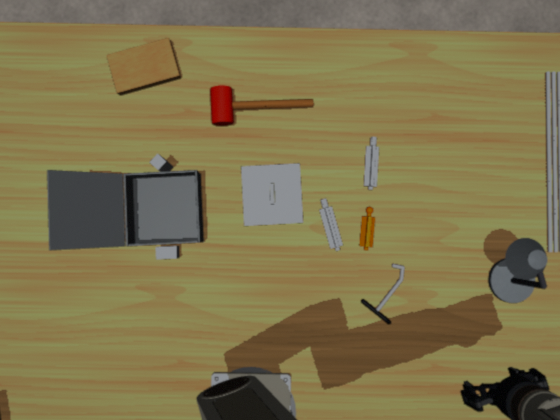

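View pics/side0.png

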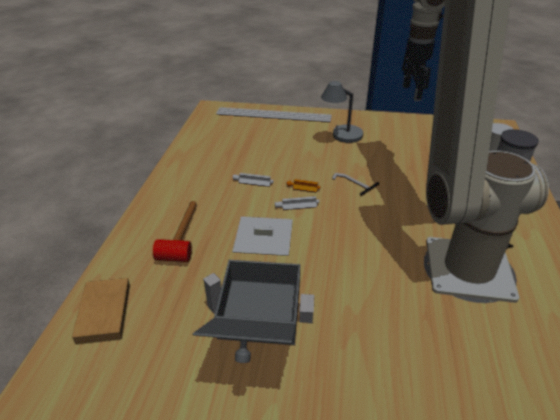

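Top view: two Y-pegs (372,163) and (330,225), one orange peg (368,229), sheet (272,195), caddy (167,208) with lid open to the left, and the mark at its far end (163,162). The peg heads seem to be at the upper ends in the top view. Next I measure.

```bash
cat > meas.py <<'E'
from h import *
def blob(n,im,d,p,mask,zs,lab):
    P=cloud(d,p)
    k,l,st,ce=cv2.connectedComponentsWithStats(mask.astype(np.uint8))
    for i in range(1,k):
        if st[i,4]<60: continue
        m=(l==i); q=P[m]; 
        v,u=np.nonzero(m); W=np.array([ray(a,b,p,zs) for a,b in zip(u,v)])[:,:2]
        c=W.mean(0); e,V=np.linalg.eigh(np.cov(W.T)); ax=V[:,1]; ax=ax*np.sign(ax[0]); t=(W-c)@ax; s=(W-c)@V[:,0]
        w=[np.ptp(s[(t>=a)&(t<b)]) if ((t>=a)&(t<b)).any() else 0 for a,b in zip(np.linspace(t.min(),t.max(),9)[:-1],np.linspace(t.min(),t.max(),9)[1:])]
        print(lab,n,'px',ce[i].round(0),st[i],'c',c.round(4),'mid',(c+ax*(t.max()+t.min())/2).round(4),'L',np.ptp(t).round(4),'W',np.ptp(s).round(3),'ang',np.degrees(np.arctan2(ax[1],ax[0])).round(1),'z95',np.percentile(q[:,2],[5,50,95]).round(4),'w',np.round(w,3))
def masks(im):
    h=cv2.cvtColor(im,cv2.COLOR_RGB2HSV).astype(int)
    o=(h[...,0]<18)&(h[...,0]>7)&(h[...,1]>215)&(h[...,2]>120)
    w=(h[...,1]<45)&(h[...,2]>120)
    return o,w
E
python3 - <<'E'
from meas import *
for n in('top','side'):
    f=np.load(n+'0.npz'); im,d=f['im'],f['d']; p=robot.camera_params(n)
    o,w=masks(im); 
    roi=np.zeros_like(o); 
    if n=='top': roi[120:275,90:400]=1
    else: roi[170:330,190:335]=1
    blob(n,im,d,p,o&roi,.015,'O'); blob(n,im,d,p,w&roi,.012,'W')
f=np.load('top0.npz'); im,d=f['im'],f['d']; p=robot.camera_params('top'); P=cloud(d,p)
print('depthzero',(d==0).mean())
# caddy rim points from both views
for n in('top','side'):
    f=np.load(n+'0.npz'); P=cloud(f['d'],robot.camera_params(n))
    m=(abs(P[...,2]-.072)<.006)&(P[...,1]>.0)&(P[...,1]<.3)&(P[...,0]>.25)&(P[...,0]<.6)&(f['d']>0)
    r=cv2.minAreaRect(P[m][:,:2].astype(np.float32)); print(n,'rim',r,m.sum(),np.median(P[m][:,2]))
    fl=(abs(P[...,2]-.005)<.004)&(P[...,1]>r[0][1]-.07)&(P[...,1]<r[0][1]+.07)&(abs(P[...,0]-r[0][0])<.07); print('floor',np.median(P[fl][:,2]),fl.sum())
    m=(abs(P[...,2]-.095)<.005)&(P[...,1]>.0)&(P[...,1]<.3)&(P[...,0]>.25)&(P[...,0]<.6); print('mark',P[m].mean(0) if m.any() else 0)
    m=(abs(P[...,2]-.04)<.004)&(P[...,1]>.08)&(P[...,1]<.3)&(P[...,0]>.2)&(P[...,0]<.35); print('lug',P[m].mean(0) if m.any() else 0)
    m=(P[...,2]>.085)&(P[...,1]>.19)&(P[...,1]<.5)&(P[...,0]>.3)&(P[...,0]<.56); q=P[m]; print('lid',q.min(0),q.max(0))
E
```

```text
O top px [363. 231.] [360 217   7  29 121] c [ 0.442  -0.2661] mid [ 0.4415 -0.266 ] L 0.0692 W 0.011 ang -4.5 z95 [0.008  0.0124 0.0169] w [0.005 0.01  0.01  0.008 0.01  0.01  0.008 0.01 ]
O top px [372. 232.] [370 217   5  30  71] c [ 0.4399 -0.2878] mid [ 0.4404 -0.2878] L 0.0709 W 0.006 ang -4.5 z95 [0.0098 0.0139 0.0325] w [0.005 0.005 0.005 0.003 0.005 0.005 0.003 0.005]
W top px [374. 162.] [371 137   8  50 285] c [ 0.6112 -0.294 ] mid [ 0.6131 -0.294 ] L 0.1216 W 0.018 ang -0.5 z95 [0.0074 0.0205 0.0322] w [0.012 0.015 0.013 0.013 0.015 0.013 0.018 0.012]
W top px [367. 165.] [364 146   7  40 198] c [ 0.6036 -0.276 ] mid [ 0.6028 -0.276 ] L 0.0975 W 0.013 ang -3.1 z95 [0.003  0.0103 0.0162] w [0.01  0.008 0.013 0.01  0.01  0.013 0.012 0.01 ]
W top px [157. 161.] [150 154  15  16 136] c [0.604  0.2405] mid [0.6041 0.2405] L 0.0303 W 0.028 ang -37.6 z95 [0.0908 0.095  0.0986] w [0.025 0.027 0.027 0.027 0.026 0.026 0.026 0.023]
W top px [272. 194.] [ 241  163   62   63 3539] c [ 0.5277 -0.0419] mid [ 0.5281 -0.0418] L 0.151 W 0.15 ang 6.2 z95 [0.0002 0.0046 0.0098] w [0.143 0.14
[... 1275 characters left out ...]
 ang -83.1 z95 [0.0369 0.0395 0.042 ] w [0.027 0.027 0.027 0.027 0.028 0.028 0.028 0.028]
depthzero 0.004013605442176871
top rim ((0.4960547685623169, 0.2166576385498047), (0.1893100142478943, 0.17816698551177979), 3.897200107574463) 697 0.07371868494716916
floor 0.005381265243031619 2774
mark [0.58856901 0.2197134  0.0950289 ]
lug 0
lid [0.38779157 0.29987878 0.08503476] [0.55993056 0.43507145 0.19412058]
side rim ((0.5023608207702637, 0.2165127545595169), (0.19582922756671906, 0.1771283745765686), 4.0067572593688965) 691 0.07239205601714427
floor 0.004363605458512665 1867
mark [0.59005172 0.22372748 0.09367037]
lug 0
lid [0.39049398 0.30709142 0.08503611] [0.55994018 0.44600502 0.19175947]
```

```bash
python3 - <<'E'
from h import *
a=cv2.imread('pics/top0.png'); b=cv2.imread('pics/side0.png')
A=cv2.resize(a[125:265,230:400],None,fx=4,fy=4,interpolation=cv2.INTER_CUBIC); cv2.imwrite('pics/z1.png',A[:560,:680])
E
```

```text
(no output)
```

View pics/z1.png

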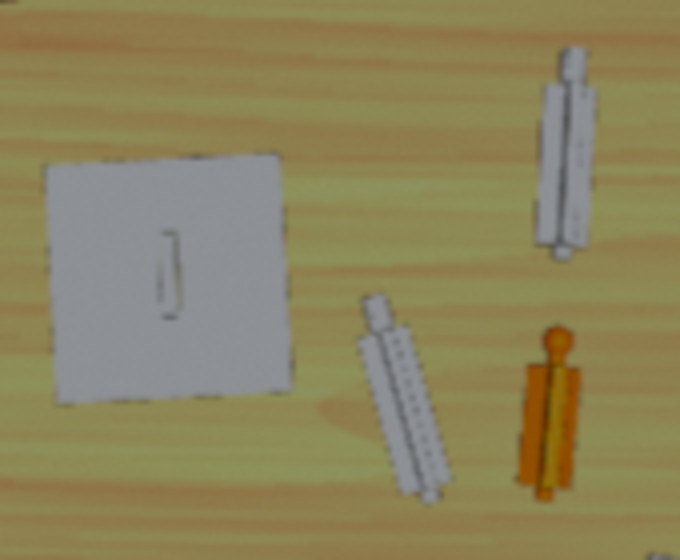

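Crop: all three peg heads point up in the image (world +x, towards the mark), at (573,65), (376,310) and (558,340). The sheet tab at (170,275) runs along world x. I'll refine the positions from both depth views.

```bash
cat > fit.py <<'E'
from h import *
def box(P,c,r,z0,z1):
    m=(np.hypot(P[...,0]-c[0],P[...,1]-c[1])<r)&(P[...,2]>z0)&(P[...,2]<z1); return P[m]
def peg(P,c,r=.075,base=0.,top=.036,lab=''):
    q=box(P,c,r,base+.006,base+top)
    a,_,_=0,0,0
    xy=q[:,:2]; m=xy.mean(0); V=np.linalg.eigh(np.cov((xy-m).T))[1][:,1]; V=V*np.sign(V[0])
    rg=q[q[:,2]>base+.019]; s0=(rg[:,:2]-m)@np.array([-V[1],V[0]])
    t=(rg[:,:2]-m)@V; ok=abs(s0-np.median(s0))<.008
    f=np.polyfit(t[ok],s0[ok],1)
    ta=(xy-m)@V; lo,hi=np.percentile(ta,[.5,99.5])
    ang=np.arctan2(V[1],V[0])+np.arctan(f[0])
    org=m+V*((lo+hi)/2-.0065)+np.array([-V[1],V[0]])*f[1]
    print(lab,'n',len(q),len(rg),'origin(ypeg)',org.round(4),'ang',np.degrees(ang).round(1),'L',(hi-lo).round(4),'ztop',np.percentile(rg[:,2],[50,90]).round(4) if len(rg) else 0)
def sheet(P,c,base=0.,lab=''):
    tb=box(P,c,.05,base+.015,base+.034); 
    if len(tb)>5:
        r=cv2.minAreaRect(tb[:,:2].astype(np.float32)); print(lab,'tab',tb[:,:2].mean(0).round(4),np.round(r[0],4),np.round(r[1],3),r[2],np.percentile(tb[:,2],90).round(4),len(tb))
E
python3 - <<'E'
from fit import *
from meas import masks
for n in('top','side'):
    f=np.load(n+'0.npz'); im=f['im'];p=robot.camera_params(n); P=cloud(f['d'],p)
    peg(P,(.605,-.285),lab=n+'A'); peg(P,(.455,-.187),lab=n+'B'); peg(P,(.445,-.276),r=.065,lab=n+'O')
    sheet(P,(.529,-.042),lab=n)
    w=masks(im)[1]; k,l,st,ce=cv2.connectedComponentsWithStats(w.astype(np.uint8)); i=np.argmax(st[:,4]*(abs(ce[:,0]-268)<8)*(abs(ce[:,1]-215)<30)*(st[:,4]<6000))
    v,u=np.nonzero(l==i); r=cv2.minAreaRect(np.array([ray(a,b,p,.004)[:2] for a,b in zip(u,v)],np.float32)); print(n,'sheet',st[i],r)
    m=(abs(P[...,2]-.074)<.005)&(abs(P[...,1]-.2167)<.1)&(abs(P[...,0]-.487)<.1); q=P[m][:,:2]
    r=cv2.minAreaRect(q[(q[:,0]<.57)&(q[:,0]>.395)].astype(np.float32)); print('rim',r)
    m=(P[...,2]<.010)&(P[...,2]>.001)&(abs(P[...,1]-.2167)<.083)&(abs(P[...,0]-.487)<.083); r=cv2.minAreaRect(P[m][:,:2].astype(np.float32)); print('floor',r)
    m=(P[...,2]>.09)&(P[...,2]<.1)&(abs(P[...,1]-.22)<.03)&(abs(P[...,0]-.59)<.03); r=cv2.minAreaRect(P[m][:,:2].astype(np.float32)); print('mark',r)
    m=(P[...,2]>.034)&(P[...,2]<.046)&(abs(P[...,1]-.21)<.04)&(abs(P[...,0]-.38)<.03); r=cv2.minAreaRect(P[m][:,:2].astype(np.float32)); print('lug',r)
    # lid plane
    m=(P[...,2]>.09)&(P[...,2]<.2)&(P[...,1]>.31)&(P[...,1]<.46)&(abs(P[...,0]-.487)<.1); q=P[m]; A=np.c_[q[:,1],np.ones(len(q))]; c=np.linalg.lstsq(A,q[:,2],rcond=None)[0]; print('lid slope',c,np.degrees(np.arctan(c[0])),q[:,1].max(),q[:,2].max(),q[:,0].min(),q[:,0].max())
E
```

```text
topA n 621 191 origin(ypeg) [ 0.6016 -0.2867] ang -3.2 L 0.1284 ztop [0.0273 0.0312]
topB n 632 194 origin(ypeg) [ 0.4497 -0.1887] ang 16.4 L 0.1274 ztop [0.0276 0.0317]
topO n 522 193 origin(ypeg) [ 0.4391 -0.2769] ang -4.5 L 0.1104 ztop [0.0288 0.0331]
top tab [ 0.5268 -0.0432] [ 0.5272 -0.043 ] [0.048 0.01 ] 1.1058787107467651 0.0317 85
top sheet [ 241  163   62   63 3539] ((0.5288034677505493, -0.04196096956729889), (0.14826937019824982, 0.14649952948093414), 3.9622161388397217)
rim ((0.4862495958805084, 0.21896407008171082), (0.170058473944664, 0.18410201370716095), 3.897200107574463)
floor ((0.4836069941520691, 0.21867433190345764), (0.16678008437156677, 0.15449389815330505), 3.6282083988189697)
mark ((0.591656506061554, 0.22041185200214386), (0.02969835139811039, 0.02770264632999897), 47.07564926147461)
lug ((0.38178783655166626, 0.20634862780570984), (0.029551465064287186, 0.051070451736450195), 4.755347728729248)
lid slope [ 0.90087718 -0.19342436] 42.01496778292297 0.4350714473331331 0.19412057532952542 0.3877915665779189 0.5639962860148002
sideA n 331 116 origin(ypeg) [ 0.
[... 330 characters left out ...]
17   60   38 1815] ((0.5323783755302429, -0.04157744348049164), (0.1477091908454895, 0.14712375402450562), 4.195612907409668)
rim ((0.489251971244812, 0.2162434160709381), (0.16944433748722076, 0.1783471256494522), 4.049480438232422)
floor ((0.4871377944946289, 0.216691792011261), (0.165969580411911, 0.16551744937896729), 89.98509979248047)
mark ((0.5939950942993164, 0.22261518239974976), (0.028211837634444237, 0.029460370540618896), 48.80718231201172)
lug ((0.3874838352203369, 0.2062491476535797), (0.03494052588939667, 0.07224714010953903), 3.9933791160583496)
lid slope [ 0.70283824 -0.12331954] 35.101015130689085 0.4460050243123117 0.19175947386548664 0.39049398126107265 0.5647525303401192
```

```bash
cat > go.py <<'E'
import sys
from h import *
def go(x,y,z,yaw):
    s=robot.read_state(); p=s['tcp_pos']; M=R.from_rotvec(s['eef_rot']).as_matrix()
    y0=np.degrees(np.arctan2(M[1,0],M[0,0])); 
    a=np.radians(yaw); T=np.array([[np.cos(a),np.sin(a),0],[np.sin(a),-np.cos(a),0],[0,0,-1]]).T
    d=np.array([x,y,z])-p
    print('t',round(s['t'],2),'pos',p.round(4),'yaw',round(y0,1),'tilt',round(np.degrees(np.arccos(-M[2,2])),2),'w',round(s['width'],4),'gf',round(s['grip_force'],1),'F',s['force'].round(1))
    print('turn z units',round((y0-yaw)/45,3),' shift units now',(M.T@d/.03).round(3),' after turn',(T.T@d/.03).round(3))
if __name__=='__main__': go(*map(float,sys.argv[1:]))
E
python3 go.py .4515 -.187 .10 17
python3 - <<'E'
from h import *
for n in('top','side'):
    f=np.load(n+'0.npz'); P=cloud(f['d'],robot.camera_params(n)); u=np.array([.9974,.0715]);w=np.array([-.0715,.9974])
    dx=P[...,:2]-np.array([.488,.2145]); a=dx@u; b=dx@w; z=P[...,2]
    rim=(z>.069)&(z<.079)
    for nm,m,c in(('-x wall',rim&(abs(a)<.06)&(b<-.06)&(b>-.1),b),('+x',rim&(abs(a)<.06)&(b>.06)&(b<.1),b),('near',rim&(abs(b)<.06)&(a<-.06)&(a>-.1),a),('far',rim&(abs(b)>.03)&(abs(b)<.06)&(a>.06)&(a<.1),a)):
        print(n,nm,np.percentile(c[m],[2,50,98]).round(4),m.sum())
E
```

```text
t 0.1 pos [ 0.1527 -0.4755  0.1979] yaw 17.8 tilt 0.1 w 0.0857 gf 0.0 F [ 0.2 -0.2 -0.2]
turn z units 0.018  shift units now [12.423 -6.104  3.275]  after turn [12.335 -6.284  3.264]
top -x wall [-0.0875 -0.0851 -0.0817] 117
top +x [0.0795 0.0843 0.0934] 227
top near [-0.0865 -0.084  -0.0816] 111
top far [0.0783 0.0808 0.0832] 57
side -x wall [-0.0866 -0.0822 -0.0781] 129
side +x [0.0802 0.0839 0.0905] 121
side near [-0.0833 -0.081  -0.0786] 94
side far [0.0814 0.0833 0.0863] 49
```

Call:
send_rows --moves '[[[0.95,-0.48,0.25,0,0,0,0.5],[0.95,-0.48,0.25,0,0,0,0.5],[0.95,-0.48,0.25,0,0,0,0.5],[0.95,-0.48,0.25,0,0,0,0.5],[0.95,-0.48,0.25,0,0,0,0.5],[0.95,-0.48,0.25,0,0,0,0.5],[0.95,-0.48,0.25,0,0,0,0.5],[0.95,-0.48,0.25,0,0,0,0.5],[0.95,-0.48,0.25,0,0,0,0.5],[0.95,-0.48,0.25,0,0,0,0.5],[0.95,-0.48,0.25,0,0,0,0.5],[0.95,-0.48,0.25,0,0,0,0.5],[0.95,-0.48,0.25,0,0,0.018,0.5],[0,0,0,0,0,0,0.5],[0,0,0,0,0,0,0.5]]]'

```text
t: 1.98
tcp_pos: [0.4478, -0.1845, 0.1009]
eef_rot: [-3.107, -0.465, 0.002]
force: [0.3, -0.9, -0.8]
width: 0.043
grip_force: 0.0
```

```bash
python3 go.py .4515 -.187 .017 17
```

```text
t 1.98 pos [ 0.4478 -0.1845  0.1009] yaw 17.0 tilt 0.07 w 0.043 gf 0.0 F [ 0.3 -0.9 -0.8]
turn z units 0.0  shift units now [0.098 0.116 2.797]  after turn [0.095 0.115 2.797]
```

Call:
send_rows --moves '[[[0.1,0.12,0.5,0,0,0,0.5],[0,0,0.7,0,0,0,0.5],[0,0,0.7,0,0,0,0.5],[0,0,0.6,0,0,0,0.5],[0,0,0.3,0,0,0,0.5],[0,0,0,0,0,0,0.5],[0,0,0,0,0,0,1],[0,0,0,0,0,0,1],[0,0,0,0,0,0,1],[0,0,0,0,0,0,1],[0,0,0,0,0,0,1]]]'

```text
t: 3.35
tcp_pos: [0.4524, -0.187, 0.0173]
eef_rot: [3.107, 0.464, 0.0]
force: [0.9, 0.3, 0.2]
width: -0.0001
grip_force: 0.0
```

```bash
python3 - <<'E'
from fit import *
for n in('top','side'):
    im,d,p=cap(n); save(im,n+'1.png'); P=cloud(d,p)
    if n=='side': cv2.imwrite('pics/z2.png',cv2.resize(im[150:260,220:360,::-1],None,fx=4,fy=4))
E
python3 go.py .4515 -.187 .13 17
```

```text
t 3.45 pos [ 0.4524 -0.187   0.0172] yaw 17.0 tilt 0.0 w -0.0003 gf 0.0 F [-0.1 -0.  -0. ]
turn z units 0.0  shift units now [-0.027 -0.01  -3.759]  after turn [-0.027 -0.01  -3.759]
```

View pics/z2.png

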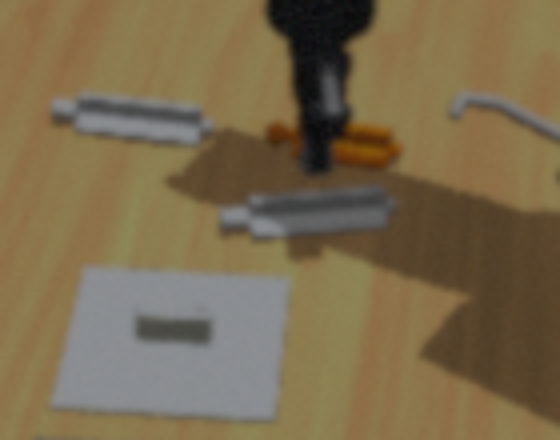

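The side view shows the shut fingertips at crop (318,170), which is above or behind peg B's fin, so the grasp missed. I'll measure where the tips are.

```bash
python3 - <<'E'
from fit import *
for n in('top','side'):
    im,d,p=cap(n); P=cloud(d,p)
    h=im.max(2)
    m=(h<75)&(P[...,2]>.01)&(P[...,2]<.15)&(abs(P[...,0]-.45)<.08)&(abs(P[...,1]+.19)<.1)
    for z0,z1 in((.01,.03),(.03,.045),(.045,.06),(.06,.08),(.08,.1),(.1,.13)):
        q=P[m&(P[...,2]>z0)&(P[...,2]<=z1)]
        if len(q): print(n,z0,len(q),q.min(0).round(3),q.mean(0).round(3),q.max(0).round(3))
    peg(P,(.452,-.187),lab=n)
    C=np.linalg.inv(p['pose'])@np.array([.4524,-.187,.0172,1]); print('proj tcp',p['cx']+p['fx']*C[0]/-C[2],p['cy']-p['fy']*C[1]/-C[2])
E
```

```text
top 0.01 6 [ 0.476 -0.186  0.012] [ 0.484 -0.177  0.015] [ 0.491 -0.171  0.026]
top 0.1 6 [ 0.429 -0.158  0.102] [ 0.444 -0.153  0.12 ] [ 0.454 -0.149  0.128]
top n 152 50 origin(ypeg) [ 0.4606 -0.1517] ang -3.9 L 0.1133 ztop [0.0229 0.0305]
proj tcp 330.5852271487419 225.89292992764248
side 0.01 80 [ 0.408 -0.272  0.012] [ 0.452 -0.188  0.022] [ 0.496 -0.167  0.029]
side 0.045 15 [ 0.442 -0.194  0.049] [ 0.455 -0.181  0.057] [ 0.467 -0.171  0.06 ]
side 0.06 44 [ 0.442 -0.192  0.06 ] [ 0.455 -0.177  0.069] [ 0.467 -0.168  0.079]
side 0.08 20 [ 0.438 -0.188  0.08 ] [ 0.454 -0.17   0.091] [ 0.467 -0.154  0.1  ]
side 0.1 77 [ 0.431 -0.193  0.1  ] [ 0.453 -0.157  0.117] [ 0.474 -0.131  0.13 ]
side n 392 146 origin(ypeg) [ 0.4537 -0.1857] ang 16.3 L 0.1274 ztop [0.0253 0.029 ]
proj tcp 299.35690161849124 201.48281565443065
```

```bash
python3 -c "
import cv2;im=cv2.imread('pics/top1.png');cv2.imwrite('pics/z3.png',cv2.resize(im[180:280,290:420],None,fx=5,fy=5))"
```

```text
(no output)
```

View pics/z3.png

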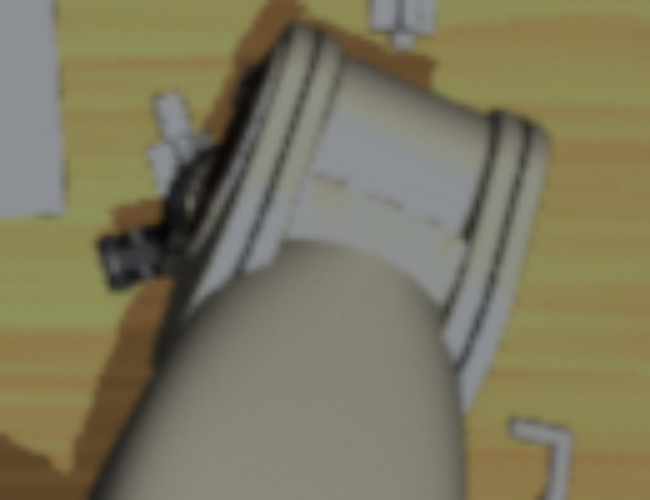

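The depth puts the real fingertips at z≈0.047 when the state reports 0.017, so they end about 30 mm short of the reported TCP. I'll open and go down in small steps, watching the force.

Call:
send_rows --moves '[[[0,0,0,0,0,0,0.5],[0,0,0,0,0,0,0.5],[0,0,0,0,0,0,0.5],[0,0,0.25,0,0,0,0.5],[0,0,0.25,0,0,0,0.5],[0,0,0,0,0,0,0.5]]]'

```text
t: 4.3
tcp_pos: [0.4513, -0.1867, 0.0011]
eef_rot: [-3.106, -0.464, 0.003]
force: [0.6, -0.4, 0.1]
width: 0.0426
grip_force: 0.0
```

```bash
python3 - <<'E'
from fit import *
im,d,p=cap('side'); cv2.imwrite('pics/z4.png',cv2.resize(im[150:260,220:360,::-1],None,fx=4,fy=4))
E
python3 go.py .4524 -.187 -.01 17
```

```text
t 4.35 pos [ 0.4517 -0.1868  0.0015] yaw 17.0 tilt 0.09 w 0.0427 gf 0.0 F [0.4 0.3 1. ]
turn z units -0.0  shift units now [0.02  0.012 0.385]  after turn [0.02  0.012 0.385]
```

View pics/z4.png

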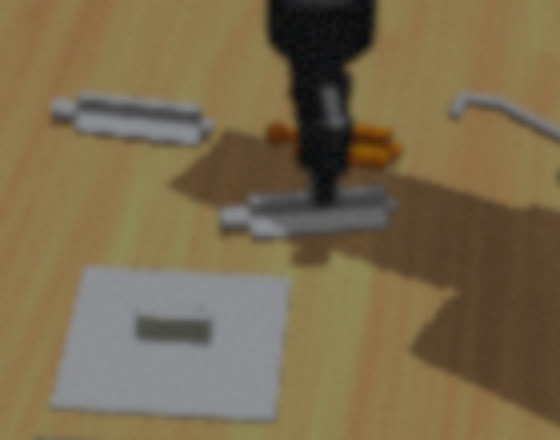

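The near fingertip now overlaps the fin at (322,200) with no contact. I'll lower by 12 mm more and grip.

Call:
send_rows --moves '[[[0,0,0.15,0,0,0,0.5],[0,0,0.15,0,0,0,0.5],[0,0,0.13,0,0,0,0.5],[0,0,0,0,0,0,0.5],[0,0,0,0,0,0,1],[0,0,0,0,0,0,1],[0,0,0,0,0,0,1],[0,0,0,0,0,0,1]]]'

```text
t: 5.35
tcp_pos: [0.4525, -0.1872, -0.0105]
eef_rot: [3.107, 0.464, 0.001]
force: [-0.3, -1.0, 1.7]
width: 0.0052
grip_force: 61.4
```

```bash
python3 - <<'E'
from fit import *
im,d,p=cap('side'); P=cloud(d,p)
m=(im.max(2)<75)&(P[...,2]>.01)&(P[...,2]<.08)&(abs(P[...,0]-.452)<.02)&(abs(P[...,1]+.185)<.04); q=P[m]
for a in np.arange(.01,.07,.01): 
    k=q[(q[:,2]>a)&(q[:,2]<a+.01)]; print(round(a,3),len(k),k.mean(0).round(3) if len(k) else '')
E
python3 go.py .4524 -.187 .15 17
```

```text
0.01 8 [ 0.45  -0.185  0.018]
0.02 30 [ 0.452 -0.181  0.025]
0.03 22 [ 0.454 -0.176  0.036]
0.04 20 [ 0.453 -0.176  0.045]
0.05 12 [ 0.451 -0.172  0.052]
0.06 11 [ 0.461 -0.173  0.067]
t 5.4 pos [ 0.4526 -0.1872 -0.0105] yaw 17.0 tilt 0.03 w 0.0056 gf 61.4 F [ 0.1 -0.7  1.4]
turn z units -0.0  shift units now [-1.00e-03 -6.00e-03 -5.35e+00]  after turn [-3.00e-03 -8.00e-03 -5.35e+00]
```

Call:
send_rows --moves '[[[0,0,-0.3,0,0,0,1],[0,0,-0.6,0,0,0,1],[0,0,-0.8,0,0,0,1],[0,0,-0.8,0,0,0,1],[0,0,-0.8,0,0,0,1],[0,0,-0.7,0,0,0,1],[0,0,0,0,0,0.1,1],[0,0,0,0,0,0.1,1],[0,0,0,0,0,0.087,1],[0,0,0,0,0,0,1],[0,0,0,0,0,0,1]]]'

```text
t: 6.78
tcp_pos: [0.4523, -0.187, 0.1095]
eef_rot: [-3.14, -0.113, -0.0]
force: [0.6, 0.9, -0.7]
width: 0.006
grip_force: 61.2
```

```bash
python3 go.py .4816 .2612 .12 4.1; python3 -c "
from fit import *
im,d,p=cap('side'); P=cloud(d,p); s=robot.read_state()['tcp_pos']
peg(P,s[:2],base=s[2]+.0105,lab='held')"
```

```text
t 6.78 pos [ 0.4523 -0.187   0.1095] yaw 4.1 tilt 0.0 w 0.006 gf 61.2 F [ 0.6  0.9 -0.7]
turn z units 0.001  shift units now [  2.053 -14.832  -0.35 ]  after turn [  2.044 -14.833  -0.351]
held n 425 142 origin(ypeg) [ 0.4522 -0.1836] ang 3.9 L 0.1269 ztop [0.1459 0.1501]
```

Call:
send_rows --moves '[[[0.12,-0.6,-0.1,0,0,0,1],[0.13,-0.9,-0.1,0,0,0,1],[0.13,-0.95,-0.1,0,0,0,1],[0.13,-0.95,-0.05,0,0,0,1],[0.13,-0.95,0,0,0,0,1],[0.13,-0.95,0,0,0,0,1],[0.13,-0.95,0,0,0,0,1],[0.13,-0.95,0,0,0,0,1],[0.13,-0.95,0,0,0,0,1],[0.13,-0.95,0,0,0,0,1],[0.13,-0.95,0,0,0,0,1],[0.13,-0.95,0,0,0,0,1],[0.13,-0.95,0,0,0,0,1],[0.13,-0.95,0,0,0,0,1],[0.13,-0.95,0,0,0,0,1],[0.1,-0.98,0,0,0,0,1],[0,0,0,0,0,0,1],[0,0,0,0,0,0,1]]]'

```text
t: 9.07
tcp_pos: [0.4834, 0.1473, 0.1294]
eef_rot: [-3.027, -0.356, 0.019]
force: [-1.0, 0.4, 0.8]
width: 0.0054
grip_force: 62.6
```

```bash
python3 go.py .4816 .2612 -.0045 4.1; python3 -c "
from fit import *
im,d,p=cap('side'); P=cloud(d,p); s=robot.read_state()['tcp_pos']
peg(P,s[:2],base=s[2]+.0105,lab='held')"
```

```text
t 9.07 pos [0.4834 0.1473 0.1294] yaw 13.4 tilt 5.41 w 0.0054 gf 62.6 F [-1.   0.4  0.8]
turn z units 0.207  shift units now [ 0.828 -3.268  4.792]  after turn [ 0.212 -3.79   4.464]
held n 691 240 origin(ypeg) [0.4838 0.1472] ang 13.3 L 0.1272 ztop [0.1664 0.1711]
```

```bash
python3 -c "
from h import *
s=robot.read_state(); print(s['q'].round(3),s['dq'].round(3)); M=R.from_rotvec(s['eef_rot']).as_matrix()
a=np.radians(4.1); T=np.array([[np.cos(a),np.sin(a),0],[np.sin(a),-np.cos(a),0],[0,0,-1]]).T
print((R.from_matrix(M.T@T).as_rotvec(degrees=True)/45).round(3)); print(M.round(3))"
```

```text
[ 0.233  0.293 -0.114  1.165  0.094  3.141] [-0.006 -0.002 -0.001 -0.002 -0.    -0.002]
[-0.12   0.011  0.206]
[[ 0.973  0.231 -0.023]
 [ 0.232 -0.968  0.091]
 [-0.001 -0.094 -0.996]]
```

Joint 6 has run into its 3.14 limit. I'll set this peg down at a free bench spot, turn the tool half a turn and regrasp.

Call:
send_rows --moves '[[[0,0.9,-0.1,0,0,0,1],[0,0.9,-0.1,0,0,0,1],[0,0.9,-0.1,0,0,0,1],[0,0.9,-0.1,0,0,0,1],[0,0.9,-0.1,0,0,0,1],[0,0.9,-0.1,0,0,0,1],[0,0,0,-0.06,0.005,0.103,1],[0,0,0,-0.06,0.005,0.103,1],[0,0,0,0,0,0,1],[0,0,0,0,0,0,1]]]'

```text
t: 10.38
tcp_pos: [0.5213, -0.0113, 0.1321]
eef_rot: [-3.139, -0.115, 0.001]
force: [0.2, 0.5, -1.3]
width: 0.0057
grip_force: 62.6
```

```bash
python3 go.py .37 -.02 -.0095 4.1
```

```text
t 10.38 pos [ 0.5213 -0.0113  0.1321] yaw 4.2 tilt 0.06 w 0.0057 gf 62.6 F [ 0.2  0.5 -1.3]
turn z units 0.002  shift units now [-5.047 -0.075  4.725]  after turn [-5.051 -0.071  4.721]
```

Call:
send_rows --moves '[[[-0.84,0,0,0,0,0,1],[-0.84,0,0,0,0,0,1],[-0.84,0,0,0,0,0,1],[-0.84,0,0,0,0,0,1],[-0.84,0,0,0,0,0,1],[-0.84,-0.07,0,0,0,0,1],[0,0,0.85,0,0,0,1],[0,0,0.85,0,0,0,1],[0,0,0.85,0,0,0,1],[0,0,0.85,0,0,0,1],[0,0,0.7,0,0,0,1],[0,0,0.35,0,0,0,1],[0,0,0.2,0,0,0,1],[0,0,0.07,0,0,0,1],[0,0,0,0,0,0,1]]]'

```text
t: 12.25
tcp_pos: [0.3708, -0.0199, -0.009]
eef_rot: [-3.14, -0.113, -0.0]
force: [0.8, -0.5, -0.6]
width: 0.0058
grip_force: 62.6
```

Call:
send_rows --moves '[[[0,0,0,0,0,0,0.5],[0,0,0,0,0,0,0.5],[0,0,0,0,0,0,0.5],[0,0,-0.8,0,0,0,0.5],[0,0,-0.8,0,0,0,0.5],[0,0,-0.8,0,0,-0.2,0.5],[0,0,0,0,0,-0.22,0.5],[0,0,0,0,0,-0.22,0.5],[0,0,0,0,0,-0.22,0.5],[0,0,0,0,0,-0.22,0.5],[0,0,0,0,0,-0.22,0.5],[0,0,0,0,0,-0.22,0.5],[0,0,0,0,0,-0.22,0.5],[0,0,0,0,0,-0.22,0.5],[0,0,0,0,0,-0.22,0.5],[0,0,0,0,0,-0.22,0.5],[0,0,0,0,0,-0.22,0.5],[0,0,0,0,0,-0.22,0.5],[0,0,0,0,0,-0.22,0.5],[0,0,0,0,0,-0.22,0.5]]]'

```text
t: 14.75
tcp_pos: [0.3703, -0.0199, 0.0627]
eef_rot: [-0.758, -3.048, 0.0]
force: [-0.7, -0.9, 0.2]
width: 0.0425
grip_force: 0.0
```

Call:
send_rows --moves '[[[0,0,0,0,0,-0.22,0.5],[0,0,0,0,0,-0.22,0.5],[0,0,0,0,0,-0.22,0.5],[0,0,0,0,0,-0.06,0.5],[0,0,0,0,0,0,0.5]]]'

```text
t: 15.38
tcp_pos: [0.3703, -0.0199, 0.0627]
eef_rot: [0.112, -3.139, -0.0]
force: [-0.3, 0.3, 0.4]
width: 0.0426
grip_force: 0.0
```

```bash
python3 go.py .37 -.02 -.0105 184.1; python3 -c "
from fit import *
print(robot.read_state()['q'].round(2))
for n in('side',):
  im,d,p=cap(n); P=cloud(d,p); peg(P,(.37,-.02),lab=n)"
```

```text
t 15.38 pos [ 0.3703 -0.0199  0.0627] yaw -175.9 tilt 0.03 w 0.0426 gf 0.0 F [-0.3  0.3  0.4]
turn z units -8.0  shift units now [ 0.01  -0.003  2.439]  after turn [ 0.012 -0.003  2.439]
[-0.05  0.11 -0.54  0.92  0.   -0.13]
side n 491 185 origin(ypeg) [ 0.371 -0.018] ang 3.9 L 0.1278 ztop [0.0258 0.0296]
```

Call:
send_rows --moves '[[[0,0,0.7,0,0,0,0.5],[0,0,0.7,0,0,0,0.5],[0,0,0.6,0,0,0,0.5],[0,0,0.33,0,0,0,0.5],[0,0,0.1,0,0,0,0.5],[0,0,0,0,0,0,0.5],[0,0,0,0,0,0,1],[0,0,0,0,0,0,1],[0,0,0,0,0,0,1],[0,0,0,0,0,0,1],[0,0,-0.4,0,0,0,1],[0,0,-0.8,0,0,0,1],[0,0,-0.8,0,0,0,1],[0,0,-0.8,0,0,0,1],[0,0,-0.8,0,0,0,1],[0,0,-0.8,0,0,0,1],[0,0,0,0,0,0,1]]]'

```text
t: 17.55
tcp_pos: [0.3719, -0.0199, 0.1235]
eef_rot: [-0.113, 3.136, -0.0]
force: [0.8, -0.4, -1.1]
width: 0.0057
grip_force: 59.9
```

```bash
python3 go.py .4816 .2612 .12 184.1
```

```text
t 17.55 pos [ 0.3719 -0.0199  0.1235] yaw -175.9 tilt 0.2 w 0.0057 gf 59.9 F [ 0.8 -0.4 -1.1]
turn z units -7.999  shift units now [-4.323  9.084  0.128]  after turn [-4.319  9.086  0.116]
```

Call:
send_rows --moves '[[[-0.4,0.8,0,0,0,0,1],[-0.4,0.84,0,0,0,0,1],[-0.4,0.84,0,0,0,0,1],[-0.4,0.84,0,0,0,0,1],[-0.4,0.84,0,0,0,0,1],[-0.4,0.84,0,0,0,0,1],[-0.4,0.84,0,0,0,0,1],[-0.4,0.84,0,0,0,0,1],[-0.4,0.84,0,0,0,0,1],[-0.4,0.84,0,0,0,0,1],[-0.32,0.72,0,0,0,0,1],[0,0,0,0,0,0,1],[0,0,0,0,0,0,1]]]'

```text
t: 19.18
tcp_pos: [0.479, 0.2602, 0.1206]
eef_rot: [0.113, -3.137, 0.002]
force: [0.5, 0.4, -0.6]
width: 0.0056
grip_force: 59.9
```

```bash
python3 go.py .4816 .2612 -.0045 184.1; python3 -c "
from fit import *
im,d,p=cap('side'); P=cloud(d,p); s=robot.read_state()['tcp_pos']
peg(P,s[:2],base=s[2]+.0105,lab='held')"
```

```text
t 19.18 pos [0.479  0.2602 0.1206] yaw -175.9 tilt 0.19 w 0.0056 gf 59.9 F [ 0.5  0.4 -0.6]
turn z units -7.999  shift units now [-0.103  0.033  4.168]  after turn [-0.09   0.027  4.169]
held n 747 250 origin(ypeg) [0.4788 0.263 ] ang 4.0 L 0.1294 ztop [0.1577 0.1623]
```

```bash
python3 - <<'E'
from fit import *
s=robot.read_state()['tcp_pos']
u=np.array([.9974,.0715]);w=np.array([-.0715,.9974])
for n in('side','top'):
    im,d,p=cap(n); P=cloud(d,p)
    a=(P[...,:2]-s[:2])@u; b=(P[...,:2]-s[:2])@w; z=P[...,2]-s[2]
    m=(abs(a)<.08)&(abs(b)<.08)&(im.max(2)<95)
    for z0 in np.arange(.02,.16,.01):
        k=m&(z>z0)&(z<=z0+.01)
        if k.sum()>3: print(n,round(z0,3),k.sum(),'a',np.percentile(a[k],[3,97]).round(3),'b',np.percentile(b[k],[3,97]).round(3))
    save(im,n+'5.png')
    if n=='side': cv2.imwrite('pics/z5.png',cv2.resize(im[170:370,170:350,::-1],None,fx=3,fy=3))
E
```

```text
side 0.02 127 a [-0.057  0.068] b [-0.003  0.008]
side 0.03 135 a [-0.047  0.048] b [-0.003  0.01 ]
side 0.04 44 a [-0.009  0.03 ] b [-0.008  0.017]
side 0.05 37 a [-0.009  0.01 ] b [0.005 0.017]
side 0.06 6 a [-0.009  0.006] b [0.003 0.018]
side 0.07 9 a [-0.011  0.002] b [0.009 0.032]
side 0.08 22 a [-0.011  0.01 ] b [0.01 0.04]
side 0.09 39 a [-0.013  0.017] b [0.015 0.047]
side 0.1 52 a [-0.014  0.019] b [0.014 0.054]
side 0.11 61 a [-0.014  0.018] b [0.016 0.062]
side 0.12 144 a [-0.015  0.017] b [0.012 0.063]
side 0.13 120 a [-0.017  0.021] b [0.01  0.052]
side 0.14 70 a [-0.009  0.012] b [0.015 0.042]
side 0.15 56 a [-0.008  0.012] b [0.032 0.039]
side 0.16 129 a [-0.031  0.033] b [0.015 0.038]
top 0.02 68 a [-0.061  0.067] b [-0.01   0.006]
top 0.03 58 a [-0.049  0.059] b [-0.006  0.003]
top 0.04 7 a [-0.01   0.045] b [-0.01  -0.004]
top 0.08 9 a [-0.014 -0.004] b [-0.031 -0.018]
top 0.09 11 a [-0.015  0.006] b [-0.044 -0.018]
top 0.1 17 a [-0.018  0.009] b [-0.045 -0.019]
top 0.11 7 a [-0.016  0.004] b [-0.046 -0.023]
top 0.12 88 a [-0.013  0.01 ] b [-0.063 -0.045]
top 0.13 51 a [-0.011  0.009] b [-0.059 -0.038]
top 0.14 34 a [-0.011  0.009] b [-0.043 -0.035]
top 0.15 16 a [-0.01   0.008] b [-0.041 -0.035]
top 0.16 28 a [-0.036  0.014] b [-0.038 -0.013]
```

View pics/z5.png

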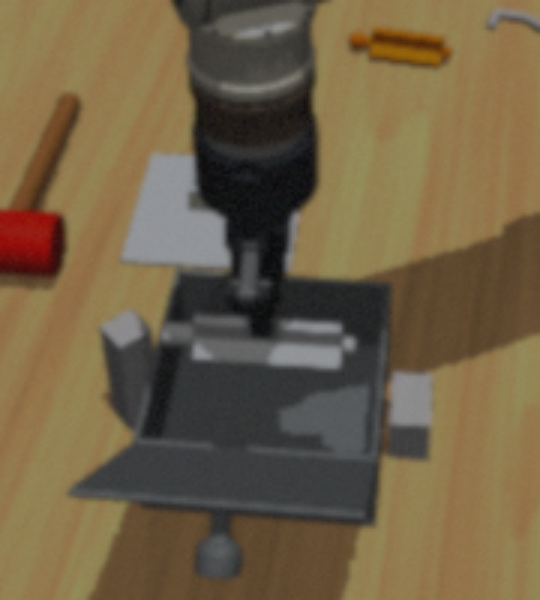

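The pinched gripper's linkage bulges sideways at rim height, so I'll lay the Y-pegs at ±30 mm from the centre.

```bash
python3 go.py .4829 .2442 -.0045 184.1
```

```text
t 19.32 pos [0.4796 0.2602 0.1214] yaw -175.9 tilt 0.09 w 0.0055 gf 59.9 F [-0.  -0.1 -1. ]
turn z units -8.0  shift units now [-0.08  -0.537  4.198]  after turn [-0.073 -0.539  4.198]
```

Call:
send_rows --moves '[[[-0.08,-0.54,0,0,0,0,1],[0,0,0.7,0,0,0,1],[0,0,0.7,0,0,0,1],[0,0,0.7,0,0,0,1],[0,0,0.7,0,0,0,1],[0,0,0.5,0,0,0,1],[0,0,0.3,0,0,0,1],[0,0,0.2,0,0,0,1],[0,0,0.1,0,0,0,1],[0,0,0.1,0,0,0,1],[0,0,0,0,0,0,1]]]'

```text
t: 20.7
tcp_pos: [0.4835, 0.2453, 0.0017]
eef_rot: [0.113, -3.139, -0.0]
force: [-1.3, 1.0, -1.1]
width: 0.0056
grip_force: 59.9
```

```bash
python3 go.py .4829 .2442 -.0045 184.1
```

```text
t 20.7 pos [0.4835 0.2453 0.0017] yaw -175.9 tilt 0.03 w 0.0056 gf 59.9 F [-1.3  1.  -1.1]
turn z units -7.999  shift units now [ 0.024 -0.034  0.208]  after turn [ 0.024 -0.034  0.208]
```

Call:
send_rows --moves '[[[0.02,-0.03,0.1,0,0,0,1],[0,0,0.08,0,0,0,1],[0,0,0,0,0,0,1],[0,0,0,0,0,0,0.82],[0,0,0,0,0,0,0.82],[0,0,0,0,0,0,0.82],[0,0,-0.3,0,0,0,0.82],[0,0,-0.6,0,0,0,0.82],[0,0,-0.8,0,0,0,0.82],[0,0,-0.8,0,0,0,0.82],[0,0,-0.8,0,0,0,0.82],[0,0,0,0,0,0,0.82]]]'

```text
t: 22.2
tcp_pos: [0.4849, 0.2451, 0.098]
eef_rot: [-0.113, 3.135, 0.004]
force: [-0.3, 0.1, -0.3]
width: 0.0152
grip_force: 0.0
```

```bash
python3 go.py .6035 -.285 .10 177; python3 -c "
from fit import *
for n in('top','side'):
  im,d,p=cap(n); P=cloud(d,p); peg(P,(.483,.244),r=.07,base=.005,lab=n)
  peg(P,(.6035,-.285),lab=n+'A');peg(P,(.44,-.275),r=.065,lab=n+'O');sheet(P,(.529,-.042),lab=n)"
```

```text
t 22.2 pos [0.4849 0.2451 0.098 ] yaw -175.9 tilt 0.29 w 0.0152 gf 0.0 F [-0.3  0.1 -0.3]
turn z units -7.842  shift units now [ -2.67  -17.91   -0.097]  after turn [ -4.872 -17.44   -0.068]
top n 485 172 origin(ypeg) [0.4803 0.2418] ang 3.2 L 0.1273 ztop [0.0323 0.0365]
topA n 622 197 origin(ypeg) [ 0.6019 -0.2864] ang -2.8 L 0.1291 ztop [0.0275 0.0318]
topO n 520 189 origin(ypeg) [ 0.4354 -0.2764] ang -5.3 L 0.1157 ztop [0.0282 0.0323]
top tab [ 0.5637 -0.0171] [ 0.5648 -0.0169] [0.017 0.007] 0.5498015880584717 0.0315 27
side n 467 256 origin(ypeg) [0.4812 0.2458] ang 4.4 L 0.1269 ztop [0.0316 0.0344]fit.py:7: RuntimeWarning: Mean of empty slice.
  xy=q[:,:2]; m=xy.mean(0); V=np.linalg.eigh(np.cov((xy-m).T))[1][:,1]; V=V*np.sign(V[0])
  ret = um.true_divide(
  avg = a.mean(axis, **keepdims_kw)
fit.py:7: RuntimeWarning: Degrees of freedom <= 0 for slice
  xy=q[:,:2]; m=xy.mean(0); V=np.linalg.eigh(np.cov((xy-m).T))[1][:,1]; V=V*np.sign(V[0])
  c *= np.true_divide(1, fact)
  c *= np.true_divide(1, fact)
  return _methods._mean(a, axis=axis, dtype=dtype,
  ret = ret.dtype.type(ret / rcount)
Traceback (most recent call last):
  File "fit.py", line 10, in peg
    f=np.polyfit(t[ok],s0[ok],1)
TypeError: expected non-empty vector for x
```

Call:
send_rows --moves '[[[0,0,0,0,0,0.158,0.5],[-0.25,-0.8,0,0,0,0,0.5],[-0.256,-0.92,0,0,0,0,0.5],[-0.256,-0.92,0,0,0,0,0.5],[-0.256,-0.92,0,0,0,0,0.5],[-0.256,-0.92,0,0,0,0,0.5],[-0.256,-0.92,0,0,0,0,0.5],[-0.256,-0.92,0,0,0,0,0.5],[-0.256,-0.92,0,0,0,0,0.5],[-0.256,-0.92,0,0,0,0,0.5],[-0.256,-0.92,0,0,0,0,0.5],[-0.256,-0.92,0,0,0,0,0.5],[-0.256,-0.92,0,0,0,0,0.5],[-0.256,-0.92,0,0,0,0,0.5],[-0.256,-0.92,0,0,0,0,0.5],[-0.256,-0.92,0,0,0,0,0.5],[-0.256,-0.92,0,0,0,0,0.5],[-0.256,-0.92,0,0,0,0,0.5],[-0.256,-0.92,0,0,0,0,0.5],[-0.256,-0.92,0,0,0,0,0.5]]]'

```text
t: 24.8
tcp_pos: [0.6007, -0.2839, 0.0931]
eef_rot: [-0.082, -3.137, -0.002]
force: [0.5, 0.7, 0.1]
width: 0.0426
grip_force: 0.0
```

```bash
python3 go.py .6035 -.285 -.0105 177; python3 -c "
from fit import *
print(robot.read_state()['q'].round(2))
im,d,p=cap('side'); P=cloud(d,p); peg(P,(.6035,-.285),lab='A')"
```

```text
t 24.8 pos [ 0.6007 -0.2839  0.0931] yaw 177.0 tilt 0.22 w 0.0426 gf 0.0 F [0.5 0.7 0.1]
turn z units 0.0  shift units now [-0.109 -0.036  3.454]  after turn [-0.097 -0.032  3.454]
[-0.44  0.63  0.33  1.27 -0.   -0.39]
A n 326 117 origin(ypeg) [ 0.6052 -0.2839] ang -2.8 L 0.1292 ztop [0.0251 0.0287]
```

Call:
send_rows --moves '[[[-0.1,-0.03,0.7,0,0,0,0.5],[0,0,0.8,0,0,0,0.5],[0,0,0.8,0,0,0,0.5],[0,0,0.7,0,0,0,0.5],[0,0,0.3,0,0,0,0.5],[0,0,0.15,0,0,0,0.5],[0,0,0,0,0,0,0.5],[0,0,0,0,0,0,1],[0,0,0,0,0,0,1],[0,0,0,0,0,0,1],[0,0,0,0,0,0,1],[0,0,-0.4,0,0,0,1],[0,0,-0.8,0,0,0,1],[0,0,-0.8,0,0,0,1],[0,0,-0.8,0,0,0,1],[0,0,-0.8,0,0,0,1],[0,0,-0.8,0,0,-0.158,1],[0,0,0,0,0,0,1]]]'

```text
t: 27.1
tcp_pos: [0.606, -0.2851, 0.1265]
eef_rot: [-0.111, 3.136, -0.003]
force: [-1.0, 0.6, -0.2]
width: 0.0052
grip_force: 58.7
```

```bash
python3 go.py .4872 .1844 .12 184.1; python3 -c "
from fit import *
im,d,p=cap('side'); P=cloud(d,p); s=robot.read_state()['tcp_pos']
peg(P,s[:2],base=s[2]+.0105,lab='held')"
```

```text
t 27.1 pos [ 0.606  -0.2851  0.1265] yaw -175.9 tilt 0.25 w 0.0052 gf 58.7 F [-1.   0.6 -0.2]
turn z units -8.001  shift units now [ 2.844 15.893  0.169]  after turn [ 2.83  15.895  0.215]
held n 354 125 origin(ypeg) [ 0.6069 -0.2809] ang 3.8 L 0.1274 ztop [0.1598 0.1652]
```

Call:
send_rows --moves '[[[0.157,0.8,0,0,0,0,1],[0.157,0.89,0,0,0,0,1],[0.157,0.89,0,0,0,0,1],[0.157,0.89,0,0,0,0,1],[0.157,0.89,0,0,0,0,1],[0.157,0.89,0,0,0,0,1],[0.157,0.89,0,0,0,0,1],[0.157,0.89,0,0,0,0,1],[0.157,0.89,0,0,0,0,1],[0.157,0.89,0,0,0,0,1],[0.157,0.89,0,0,0,0,1],[0.157,0.89,0,0,0,0,1],[0.157,0.89,0,0,0,0,1],[0.157,0.89,0,0,0,0,1],[0.157,0.89,0,0,0,0,1],[0.157,0.89,0,0,0,0,1],[0.157,0.89,0,0,0,0,1],[0.157,0.85,0,0,0,0,1],[0,0,0,0,0,0,1],[0,0,0,0,0,0,1]]]'

```text
t: 29.65
tcp_pos: [0.4849, 0.1842, 0.1228]
eef_rot: [0.112, -3.137, 0.002]
force: [0.1, 0.4, 0.1]
width: 0.0052
grip_force: 58.8
```

```bash
python3 go.py .4871 .1844 -.0042 184.1; python3 -c "
from fit import *
im,d,p=cap('side'); P=cloud(d,p); s=robot.read_state()['tcp_pos']
peg(P,s[:2],base=s[2]+.0105,lab='held')"
```

```text
t 29.65 pos [0.4849 0.1842 0.1228] yaw -175.9 tilt 0.15 w 0.0052 gf 58.8 F [0.1 0.4 0.1]
turn z units -8.0  shift units now [-0.084  0.006  4.233]  after turn [-7.300e-02  2.000e-03  4.233e+00]
held n 576 202 origin(ypeg) [0.4851 0.187 ] ang 4.4 L 0.1278 ztop [0.1583 0.1648]
```

Call:
send_rows --moves '[[[-0.07,0,0.7,0,0,0,1],[0,0,0.7,0,0,0,1],[0,0,0.7,0,0,0,1],[0,0,0.7,0,0,0,1],[0,0,0.5,0,0,0,1],[0,0,0.4,0,0,0,1],[0,0,0.2,0,0,0,1],[0,0,0.15,0,0,0,1],[0,0,0.12,0,0,0,1],[0,0,0.05,0,0,0,1],[0,0,0,0,0,0,1]]]'

```text
t: 31.08
tcp_pos: [0.4877, 0.1851, -0.0024]
eef_rot: [0.113, -3.139, -0.0]
force: [-0.8, -1.0, 2.3]
width: 0.0054
grip_force: 59.1
```

Call:
send_rows --moves '[[[0,0,0,0,0,0,0.82],[0,0,0,0,0,0,0.82],[0,0,0,0,0,0,0.82],[0,0,-0.3,0,0,0,0.82],[0,0,-0.6,0,0,0,0.82],[0,0,-0.8,0,0,0,0.82],[0,0,-0.8,0,0,0,0.82],[0,0,-0.8,0,0,0,0.82],[0,0,-0.6,0,0,0,0.5],[-0.4,-0.9,0,0,0,0,0.5],[-0.2,-0.9,0,0,0,0,0.5],[-0.2,-0.9,0,0,0,0,0.5],[0,0,0,0,0,0,0.5],[0,0,0,0,0,0,0.5]]]'

```text
t: 32.83
tcp_pos: [0.5174, 0.1063, 0.1145]
eef_rot: [0.113, -3.139, -0.001]
force: [-0.2, 0.1, -0.8]
width: 0.043
grip_force: 0.0
```

```bash
cat > sh.py <<'E'
from fit import *
from meas import masks
def sheetw(im,d,p,n,c=(.53,-.042)):
    P=cloud(d,p); m=masks(im)[1]&(np.hypot(P[...,0]-c[0],P[...,1]-c[1])<.18)&(P[...,2]<.012)
    k,l,st,ce=cv2.connectedComponentsWithStats(m.astype(np.uint8)); i=1+np.argmax(st[1:,4]); v,u=np.nonzero(l==i)
    print(n,'sheet',st[i,4],cv2.minAreaRect(np.array([ray(a,b,p,.004)[:2] for a,b in zip(u,v)],np.float32)))
E
python3 go.py .5305 -.042 .06 184.1; python3 -c "
from sh import *
for n in('top','side'):
  im,d,p=cap(n); save(im,n+'6.png'); P=cloud(d,p); peg(P,(.483,.244),r=.07,base=.005,lab=n)if 0 else None
  u=np.array([.9974,.0715]);w=np.array([-.0715,.9974]); dx=P[...,:2]-np.array([.488,.2145]); a=dx@u;b=dx@w;z=P[...,2]
  for s in(1,-1):
    k=(abs(a)<.05)&(b*s>.0)&(b*s<.06)&(z>.026)&(z<.045); print(n,s,k.sum(),'ridge b',np.median(b[k]),'a',np.percentile(a[k],[1,99]),'z',np.percentile(z[k],[50,90]), 'slope',np.degrees(np.polyfit(a[k],b[k],1)[0]) if k.sum()>9 else '')
  sheetw(im,d,p,n); sheet(P,(.53,-.042),lab=n)"
```

```text
t 32.83 pos [0.5174 0.1063 0.1145] yaw -175.9 tilt 0.05 w 0.043 gf 0.0 F [-0.2  0.1 -0.8]
turn z units -7.999  shift units now [-0.082 -4.964  1.812]  after turn [-0.083 -4.962  1.815]
  return _methods._mean(a, axis=axis, dtype=dtype,
  ret = ret.dtype.type(ret / rcount)
Traceback (most recent call last):
IndexError: index -1 is out of bounds for axis 0 with size 0
```

Call:
send_rows --moves '[[[0.7,-0.85,0,0,0,0,0.5],[0.7,-0.85,0,0,0,0,0.5],[0.7,-0.85,0,0,0,0,0.5],[0.7,-0.85,0,0,0,0,0.5],[0.7,-0.85,0,0,0,0,0.5],[0.7,-0.85,0,0,0,0,0.5],[0.7,-0.85,0,0,0,0,0.5],[0,0,0,0,0,0,0.5]]]'

```text
t: 33.88
tcp_pos: [0.3826, -0.0829, 0.1143]
eef_rot: [0.111, -3.139, -0.0]
force: [1.2, 0.6, 0.6]
width: 0.0425
grip_force: 0.0
```

```bash
cat > cad.py <<'E'
from sh import *
def cad(P,n,z0=.026,z1=.045):
  u=np.array([.9974,.0715]);w=np.array([-.0715,.9974]); dx=P[...,:2]-np.array([.488,.2145]); a=dx@u;b=dx@w;z=P[...,2]
  for s in(1,-1):
    k=(abs(a)<.06)&(b*s>.0)&(b*s<.06)&(z>z0)&(z<z1)
    if k.sum()>9: print(n,s,k.sum(),'ridge b',np.median(b[k]).round(4),'a',np.percentile(a[k],[1,99]).round(4),'z',np.percentile(z[k],[50,90]).round(4),'slope',np.degrees(np.polyfit(a[k],b[k],1)[0]).round(2))
E
python3 go.py .5305 -.042 .06 184.1; python3 -c "
from cad import *
for n in('top','side'):
  im,d,p=cap(n); save(im,n+'6.png'); P=cloud(d,p); cad(P,n); sheetw(im,d,p,n); sheet(P,(.53,-.042),lab=n); peg(P,(.44,-.275),r=.065,lab=n+'O')"
```

```text
t 33.88 pos [ 0.3826 -0.0829  0.1143] yaw -176.0 tilt 0.06 w 0.0425 gf 0.0 F [1.2 0.6 0.6]
turn z units -8.001  shift units now [-5.015  1.013  1.807]  after turn [-5.014  1.008  1.812]
top 1 176 ridge b 0.028 a [-0.0558  0.0561] z [0.0336 0.0375] slope -0.17
top -1 170 ridge b -0.0318 a [-0.0543  0.0577] z [0.0338 0.0374] slope -0.26
top sheet 3402 ((0.5818812251091003, -0.0137404203414917), (0.14799383282661438, 0.14658303558826447), 4.024051189422607)
top tab [ 0.5626 -0.0172] [ 0.5515 -0.017 ] [0.043 0.007] 0.622459352016449 0.0304 31
topO n 506 187 origin(ypeg) [ 0.4358 -0.2767] ang -5.1 L 0.1155 ztop [0.0284 0.0326]
side 1 216 ridge b 0.0319 a [-0.0527  0.0464] z [0.032  0.0343] slope -0.06
side -1 199 ridge b -0.0278 a [-0.0501  0.0472] z [0.0318 0.0342] slope -0.05
side sheet 1816 ((0.5853816866874695, -0.013372078537940979), (0.1477903127670288, 0.14694154262542725), 4.4662299156188965)
side tab [ 0.5646 -0.0133] [ 0.567  -0.0135] [0.01  0.018] 78.8270263671875 0.0271 24
sideO n 267 113 origin(ypeg) [ 0.4489 -0.274 ] ang -5.4 L 0.0935 ztop [0.0262 0.0302]
```

View pics/top6.png

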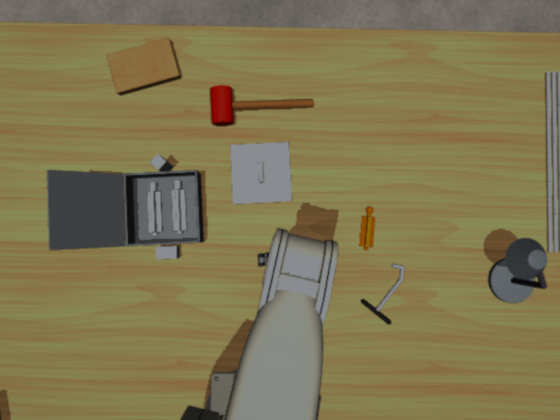

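Both Y-pegs lie right at (155,208) and (180,207) with level ridges at ±30 mm. The sheet was bumped to about (261,172), so I refine its tab pose.

```bash
python3 go.py .5836 -.0136 .06 184.2; python3 -c "
from cad import *
for n in('top','side'):
  im,d,p=cap(n); P=cloud(d,p); sheet(P,(.5836,-.0136),lab=n)"
```

```text
t 33.98 pos [ 0.3842 -0.0821  0.1145] yaw -175.8 tilt 0.03 w 0.0425 gf 0.0 F [1.1 0.9 0.6]
turn z units -8.001  shift units now [-6.793  1.796  1.82 ]  after turn [-6.796  1.791  1.817]
top tab [ 0.5799 -0.0151] [ 0.5804 -0.0152] [0.049 0.01 ] 2.347494125366211 0.0318 86
side tab [ 0.5833 -0.0109] [ 0.584  -0.0116] [0.048 0.015] 9.357832908630371 0.0283 101
```

Call:
send_rows --moves '[[[-0.84,0.225,0.1,0,0,0,0.5],[-0.85,0.225,0.2,0,0,0,0.5],[-0.85,0.225,0.2,0,0,0,0.5],[-0.85,0.225,0.2,0,0,0,0.5],[-0.85,0.225,0.2,0,0,0,0.5],[-0.85,0.225,0.2,0,0,0,0.5],[-0.85,0.225,0.2,0,0,0,0.5],[-0.84,0.225,0.2,0,0,0,0.5],[0,0,0,0,0,0,0.5],[0,0,0,0,0,0,0.5]]]'

```text
t: 35.33
tcp_pos: [0.5819, -0.0135, 0.0686]
eef_rot: [0.115, -3.137, -0.0]
force: [-1.1, 0.1, 0.4]
width: 0.0425
grip_force: 0.0
```

```bash
python3 go.py .583 -.0134 -.016 184.2
```

```text
t 35.33 pos [ 0.5819 -0.0135  0.0686] yaw -175.8 tilt 0.13 w 0.0425 gf 0.0 F [-1.1  0.1  0.4]
turn z units -8.0  shift units now [-0.045  0.     2.82 ]  after turn [-3.800e-02  1.000e-03  2.821e+00]
```

Call:
send_rows --moves '[[[-0.03,0,0.8,0,0,0,0.5],[0,0,0.8,0,0,0,0.5],[0,0,0.6,0,0,0,0.5],[0,0,0.3,0,0,0,0.5],[0,0,0.2,0,0,0,0.5],[0,0,0.12,0,0,0,0.5],[0,0,0,0,0,0,0.5],[0,0,0,0,0,0,1],[0,0,0,0,0,0,1],[0,0,0,0,0,0,1],[0,0,0,0,0,0,1]]]'

```text
t: 36.7
tcp_pos: [0.584, -0.0141, -0.0149]
eef_rot: [-0.113, 3.139, 0.0]
force: [-1.3, 0.3, 3.8]
width: 0.0079
grip_force: 62.0
```

Call:
send_rows --moves '[[[0,0,-0.3,0,0,0,1],[0,0,-0.5,0,0,0,1],[0,0,-0.7,0,0,0,1],[0,0,-0.8,0,0,0,1],[0,0,-0.8,0,0,0,1],[0,0,-0.8,0,0,0,1],[0,0,-0.6,0,0,0,1],[0,0,0,0,0,0,1]]]'

```text
t: 37.7
tcp_pos: [0.5851, -0.0141, 0.1219]
eef_rot: [-0.113, 3.136, -0.0]
force: [0.9, -0.2, -1.0]
width: 0.0081
grip_force: 61.4
```

```bash
python3 go.py .488 .2145 .12 184.1;
```

```text
t 37.7 pos [ 0.5851 -0.0141  0.1219] yaw -175.9 tilt 0.22 w 0.0081 gf 61.4 F [ 0.9 -0.2 -1. ]
turn z units -7.999  shift units now [2.679 7.835 0.052]  after turn [2.684 7.833 0.064]
```

Call:
send_rows --moves '[[[0.2,0.6,0,0,0,0,1],[0.27,0.8,0,0,0,0,1],[0.27,0.8,0,0,0,0,1],[0.27,0.8,0,0,0,0,1],[0.27,0.8,0,0,0,0,1],[0.27,0.8,0,0,0,0,1],[0.27,0.8,0,0,0,0,1],[0.27,0.8,0,0,0,0,1],[0.27,0.8,0,0,0,0,1],[0.27,0.65,0,0,0,0,1],[0.06,0.19,0,0,0,0,1],[0,0,0,0,0,0,1],[0,0,0,0,0,0,1]]]'

```text
t: 39.33
tcp_pos: [0.4862, 0.2141, 0.1193]
eef_rot: [0.112, -3.139, 0.001]
force: [-0.1, -0.1, -1.2]
width: 0.0079
grip_force: 61.4
```

```bash
python3 go.py .488 .2145 .018 184.1; cat > hs.py <<'E'
from sh import *
s=robot.read_state()['tcp_pos']
for n in('side','top'):
    im,d,p=cap(n); save(im,n+'7.png'); P=cloud(d,p); zt=s[2]+.0145+.005
    h=cv2.cvtColor(im,cv2.COLOR_RGB2HSV); m=(h[...,2]>70)&(abs(P[...,2]-zt)<.012)&(np.hypot(P[...,0]-s[0],P[...,1]-s[1])<.12)
    k,l,st,ce=cv2.connectedComponentsWithStats(m.astype(np.uint8)); i=1+np.argmax(st[1:,4]); q=P[l==i]
    A=np.c_[q[:,:2]-s[:2],np.ones(len(q))]; c=np.linalg.lstsq(A,q[:,2],rcond=None)[0]
    print(n,len(q),cv2.minAreaRect(q[:,:2].astype(np.float32)),'z',c[2],'tilt',np.degrees(c[:2]).round(2),'y range',np.percentile(q[:,1],[.5,99.5]),'x',np.percentile(q[:,0],[.5,99.5]))
E
python3 hs.py
```

```text
t 39.33 pos [0.4862 0.2141 0.1193] yaw -175.9 tilt 0.06 w 0.0079 gf 61.4 F [-0.1 -0.1 -1.2]
turn z units -8.0  shift units now [-0.065  0.01   3.377]  after turn [-0.061  0.009  3.377]
side 3114 ((0.48691365122795105, 0.2143993377685547), (0.1481476128101349, 0.14963795244693756), 4.18612003326416) z 0.13756152973399843 tilt [-0.04 -0.09] y range [0.13945929 0.29038096] x [0.41095605 0.56134322]
top 2495 ((0.48502516746520996, 0.20124518871307373), (0.14854952692985535, 0.12234250456094742), 4.219640254974365) z 0.13881138986728772 tilt [-0.07 -0.01] y range [0.1381877  0.26066795] x [0.41060232 0.56030223]
```

Call:
send_rows --moves '[[[-0.065,0.02,0,0,0,0,1],[0,0,0.3,0,0,0,1],[0,0,0.5,0,0,0,1],[0,0,0.5,0,0,0,1],[0,0,0.5,0,0,0,1],[0,0,0.4,0,0,0,1],[0,0,0.4,0,0,0,1],[0,0,0.3,0,0,0,1],[0,0,0.2,0,0,0,1],[0,0,0.1,0,0,0,1],[0,0,0,0,0,0,1]]]'

```text
t: 40.8
tcp_pos: [0.4881, 0.2154, 0.0236]
eef_rot: [0.113, -3.139, -0.0]
force: [0.1, -1.2, -0.8]
width: 0.0079
grip_force: 61.4
```

```bash
python3 go.py .488 .2145 .0195 184.1; python3 hs.py
```

```text
t 40.8 pos [0.4881 0.2154 0.0236] yaw -175.9 tilt 0.03 w 0.0079 gf 61.4 F [ 0.1 -1.2 -0.8]
turn z units -7.999  shift units now [ 0.004 -0.031  0.136]  after turn [ 0.004 -0.031  0.136]
side 2452 ((0.48932623863220215, 0.20300740003585815), (0.14779922366142273, 0.14103718101978302), 4.0355448722839355) z 0.04190534756319178 tilt [-0.05  0.19] y range [0.13931998 0.27295337] x [0.41392197 0.56359823]
top 2051 ((0.48714742064476013, 0.19910863041877747), (0.14862856268882751, 0.11550410091876984), 4.381221294403076) z 0.04319226150994713 tilt [-0.  -0.2] y range [0.13910305 0.25702002] x [0.41363012 0.56095384]
```

Call:
send_rows --moves '[[[0,-0.03,0.07,0,0,0,1],[0,0,0.06,0,0,0,1],[0,0,0,0,0,0,1],[0,0,0,0,0,0,0.75],[0,0,0,0,0,0,0.75],[0,0,0,0,0,0,0.75],[0,0,-0.3,0,0,0,0.75],[0,0,-0.6,0,0,0,0.75],[0,0,-0.8,0,0,0,0.75],[0,0,-0.8,0,0,0,0.5],[0,0,-0.4,0,0,0,0.5],[0.8,-0.9,0,0,0,0,0.5],[0.8,-0.9,0,0,0,0,0.5],[0.8,-0.9,0,0,0,0,0.5],[0.8,-0.9,0,0,0,0,0.5],[0.6,-0.9,0,0,0,0,0.5],[0.2,-0.9,0,0,0,0,0.5],[0,0,0,0,0,0,0.5]]]'

```text
t: 43.15
tcp_pos: [0.3795, 0.0432, 0.1068]
eef_rot: [0.108, -3.139, -0.0]
force: [0.7, 0.0, -0.2]
width: 0.0428
grip_force: 0.0
```

```bash
cat > cs.py <<'E'
from cad import *
for n in('side','top'):
    im,d,p=cap(n); save(im,n+'8.png'); P=cloud(d,p)
    u=np.array([.9974,.0715]);w=np.array([-.0715,.9974]); dx=P[...,:2]-np.array([.488,.2145]); a=dx@u;b=dx@w;z=P[...,2]
    m=(abs(a)<.079)&(abs(b)<.079)&(z>.025)&(z<.05)&(im.max(2)>70); q=np.c_[a[m],b[m],z[m]]
    c=np.linalg.lstsq(np.c_[q[:,:2],np.ones(len(q))],q[:,2],rcond=None)[0]
    print(n,'sheet in caddy',m.sum(),cv2.minAreaRect(q[:,:2].astype(np.float32)),'z',c[2].round(4),'tilt',np.degrees(c[:2]).round(2))
    t=(abs(a)<.04)&(abs(b)<.03)&(z>.052)&(z<.068); print('tab',np.median(a[t]),np.percentile(b[t],[5,50,95]),t.sum())
    try: peg(P,(.44,-.275),r=.065,lab=n+'O')
    except Exception as e: print('no O')
E
python3 cs.py; python3 go.py .44 -.275 .1 175
```

```text
side sheet in caddy 2646 ((0.0005109384655952454, -0.01166556030511856), (0.14821398258209229, 0.1335601657629013), 0.14604496955871582) z 0.0374 tilt [-0.05  0.12]
tab -0.001397921065945764 [-0.00414301  0.00258872  0.00633091] 127
sideO n 197 74 origin(ypeg) [ 0.4579 -0.2747] ang -4.9 L 0.0761 ztop [0.0252 0.0293]
top sheet in caddy 3608 ((0.0005064457654953003, -0.002396881580352783), (0.15371891856193542, 0.15062257647514343), 0.29159897565841675) z 0.0385 tilt [-0.08 -0.03]
tab -0.00380152776472545 [-0.00590393 -0.00210927  0.00338428] 107
topO n 508 176 origin(ypeg) [ 0.4398 -0.277 ] ang -5.1 L 0.1076 ztop [0.0291 0.0326]
t 43.25 pos [0.3804 0.0445 0.1069] yaw -175.9 tilt 0.04 w 0.0428 gf 0.0 F [ 1.   0.  -0.5]
turn z units -7.798  shift units now [ -1.223 -10.766   0.221]  after turn [ -2.909 -10.437   0.229]
```

Call:
send_rows --moves '[[[0,0,0,0,0,0.202,0.5],[-0.243,-0.87,0,0,0,0,0.5],[-0.243,-0.87,0,0,0,0,0.5],[-0.243,-0.87,0,0,0,0,0.5],[-0.243,-0.87,0,0,0,0,0.5],[-0.243,-0.87,0,0,0,0,0.5],[-0.243,-0.87,0,0,0,0,0.5],[-0.243,-0.87,0,0,0,0,0.5],[-0.243,-0.87,0,0,0,0,0.5],[-0.243,-0.87,0,0,0,0,0.5],[-0.243,-0.87,0,0,0,0,0.5],[-0.243,-0.87,0,0,0,0,0.5],[-0.243,-0.87,0,0,0,0,0.5],[0,0,0,0,0,0,0.5],[0,0,0,0,0,0,0.5]]]'

```text
t: 45.12
tcp_pos: [0.4403, -0.2741, 0.1062]
eef_rot: [-0.134, -3.137, -0.002]
force: [-0.3, 1.2, 1.2]
width: 0.0426
grip_force: 0.0
```

```bash
python3 go.py .4405 -.2752 -.0095 175; python3 -c "
from fit import *
im,d,p=cap('side'); P=cloud(d,p); peg(P,(.44,-.275),r=.065,lab='O')"
```

```text
t 45.12 pos [ 0.4403 -0.2741  0.1062] yaw 175.1 tilt 0.12 w 0.0426 gf 0.0 F [-0.3  1.2  1.2]
turn z units 0.002  shift units now [-0.016 -0.039  3.855]  after turn [-0.01  -0.035  3.855]
O n 288 113 origin(ypeg) [ 0.4445 -0.274 ] ang -5.4 L 0.1033 ztop [0.0262 0.0301]
```

Call:
send_rows --moves '[[[0,-0.03,0.8,0,0,0,0.5],[0,0,0.8,0,0,0,0.5],[0,0,0.8,0,0,0,0.5],[0,0,0.8,0,0,0,0.5],[0,0,0.35,0,0,0,0.5],[0,0,0.2,0,0,0,0.5],[0,0,0.1,0,0,0,0.5],[0,0,0,0,0,0,0.5],[0,0,0,0,0,0,1],[0,0,0,0,0,0,1],[0,0,0,0,0,0,1],[0,0,0,0,0,0,1]]]'

```text
t: 46.68
tcp_pos: [0.4403, -0.2765, -0.0084]
eef_rot: [0.136, 3.139, -0.001]
force: [-1.5, -1.3, 4.5]
width: 0.0075
grip_force: 59.1
```

Call:
send_rows --moves '[[[0,0,-0.4,0,0,0,1],[0,0,-0.8,0,0,0,1],[0,0,-0.8,0,0,0,1],[0,0,-0.8,0,0,0,1],[0,0,-0.8,0,0,0,1],[0,0,-0.8,0,0,-0.2,1],[0,0,0,0,0,0,1]]]'

```text
t: 47.55
tcp_pos: [0.4415, -0.2771, 0.1254]
eef_rot: [-0.108, 3.136, -0.004]
force: [0.2, -0.8, -0.8]
width: 0.008
grip_force: 58.7
```

```bash
python3 go.py .4836 .1784 .12 184.1; python3 -c "
from fit import *
im,d,p=cap('side'); P=cloud(d,p); s=robot.read_state()['tcp_pos']
peg(P,s[:2],base=s[2]+.0095,lab='held')"
```

```text
t 47.55 pos [ 0.4415 -0.2771  0.1254] yaw -176.1 tilt 0.24 w 0.008 gf 58.7 F [ 0.2 -0.8 -0.8]
turn z units -8.003  shift units now [-2.442 15.051  0.148]  after turn [-2.484 15.044  0.181]
held n 312 118 origin(ypeg) [ 0.4465 -0.2723] ang 2.5 L 0.1036 ztop [0.1598 0.1647]
```

Call:
send_rows --moves '[[[-0.146,0.8,0,0,0,0,1],[-0.146,0.89,0,0,0,0,1],[-0.146,0.89,0,0,0,0,1],[-0.146,0.89,0,0,0,0,1],[-0.146,0.89,0,0,0,0,1],[-0.146,0.89,0,0,0,0,1],[-0.146,0.89,0,0,0,0,1],[-0.146,0.89,0,0,0,0,1],[-0.146,0.89,0,0,0,0,1],[-0.146,0.89,0,0,0,0,1],[-0.146,0.89,0,0,0,0,1],[-0.146,0.89,0,0,0,0,1],[-0.146,0.89,0,0,0,0,1],[-0.146,0.89,0,0,0,0,1],[-0.146,0.89,0,0,0,0,1],[-0.146,0.89,0,0,0,0,1],[-0.146,0.89,0,0,0,0,1],[0,0,0,0,0,0,1],[0,0,0,0,0,0,1]]]'

```text
t: 49.98
tcp_pos: [0.4816, 0.1784, 0.122]
eef_rot: [0.109, -3.137, 0.002]
force: [-0.1, 0.0, -0.6]
width: 0.0078
grip_force: 58.7
```

```bash
python3 go.py .4836 .1781 .030 184.1; python3 -c "
from fit import *
im,d,p=cap('side'); P=cloud(d,p); s=robot.read_state()['tcp_pos']
peg(P,s[:2],base=s[2]+.0085,lab='held')"
```

```text
t 49.98 pos [0.4816 0.1784 0.122 ] yaw -176.0 tilt 0.18 w 0.0078 gf 58.7 F [-0.1  0.  -0.6]
turn z units -8.003  shift units now [-0.075 -0.011  3.068]  after turn [-0.066 -0.014  3.068]
held n 534 193 origin(ypeg) [0.4861 0.1825] ang 3.6 L 0.1047 ztop [0.1578 0.1616]
```

Call:
send_rows --moves '[[[-0.02,-0.04,0.5,0,0,0,1],[0,0,0.7,0,0,0,1],[0,0,0.7,0,0,0,1],[0,0,0.5,0,0,0,1],[0,0,0.3,0,0,0,1],[0,0,0.2,0,0,0,1],[0,0,0.1,0,0,0,1],[0,0,0.03,0,0,0,1],[0,0,0,0,0,0,1]]]'

```text
t: 51.15
tcp_pos: [0.4835, 0.1781, 0.0326]
eef_rot: [-0.111, 3.14, 0.001]
force: [0.7, -0.7, -0.4]
width: 0.0078
grip_force: 58.7
```

```bash
python3 go.py .4836 .1781 .0295 184.1
```

```text
t 51.15 pos [0.4835 0.1781 0.0326] yaw -176.0 tilt 0.02 w 0.0078 gf 58.7 F [ 0.7 -0.7 -0.4]
turn z units -8.001  shift units now [-0.003 -0.     0.104]  after turn [-0.003 -0.     0.104]
```

Release, back off, and look.

Call:
send_rows --moves '[[[0,0,0.06,0,0,0,1],[0,0,0.03,0,0,0,1],[0,0,0,0,0,0,1],[0,0,0,0,0,0,0.8],[0,0,0,0,0,0,0.8],[0,0,0,0,0,0,0.8],[0,0,-0.3,0,0,0,0.8],[0,0,-0.6,0,0,0,0.8],[0,0,-0.8,0,0,0,0.8],[0,0,-0.8,0,0,0,0.8],[0,0,-0.8,0,0,0,1],[0,0,-0.8,0,0,0,1],[0.9,-0.6,-0.8,0,0,0,1],[0.9,-0.6,-0.8,0,0,0,1],[0.9,-0.6,-0.3,0,0,0,1],[0.9,-0.6,0,0,0,0,1],[0,0,0,0,0,0,1]]]'

```text
t: 53.28
tcp_pos: [0.3793, 0.0976, 0.2106]
eef_rot: [-0.109, 3.139, 0.0]
force: [0.1, 0.2, 0.6]
width: 0.0003
grip_force: 0.0
```

```bash
python3 -c "
from cad import *
for n in('top','side'):
  im,d,p=cap(n); save(im,n+'9.png'); P=cloud(d,p); cad(P,n,.05,.075)
  m=(P[...,2]>.09)&(P[...,2]<.21)&(P[...,1]>.31)&(P[...,1]<.47)&(abs(P[...,0]-.487)<.1); q=P[m]
  for z in(.1,.12,.14,.16,.18): k=q[abs(q[:,2]-z)<.004]; print(z,np.percentile(k[:,1],[5,50,95]).round(3) if len(k) else '')
  k=q[q[:,2]>.182]; print('edge',k.mean(0),np.percentile(k[:,1],99))
im=cv2.imread('pics/side9.png'); cv2.imwrite('pics/z9.png',cv2.resize(im[200:380,180:360],None,fx=3,fy=3))"
python3 go.py .47 .48 .2 184
```

```text
top 1 33 ridge b 0.0022 a [-0.0264  0.0193] z [0.0623 0.0657] slope -0.54
top -1 460 ridge b -0.0374 a [-0.0457  0.0516] z [0.0587 0.0697] slope -0.67
0.1 [0.319 0.327 0.335]
0.12 [0.34  0.348 0.357]
0.14 [0.361 0.37  0.379]
0.16 [0.383 0.392 0.4  ]
0.18 [0.405 0.414 0.422]
edge [0.47215177 0.4210186  0.18690783] 0.4318710850487987
side 1 110 ridge b 0.0039 a [-0.0236  0.0253] z [0.0583 0.0624] slope 0.05
side -1 425 ridge b -0.0319 a [-0.0474  0.054 ] z [0.059  0.0674] slope 0.21
0.1 [0.321 0.328 0.335]
0.12 [0.344 0.35  0.357]
0.14 [0.365 0.373 0.442]
0.16 [0.387 0.396 0.424]
0.18 [0.408 0.415 0.422]
edge [0.47261773 0.4254331  0.18744853] 0.4341419876101822
t 53.38 pos [0.3812 0.0987 0.2104] yaw -176.0 tilt 0.09 w 0.0002 gf 0.0 F [-0.6 -0.3  0.4]
turn z units -8.0  shift units now [-3.843 12.472  0.36 ]  after turn [-3.839 12.474  0.346]
```

View pics/z9.png

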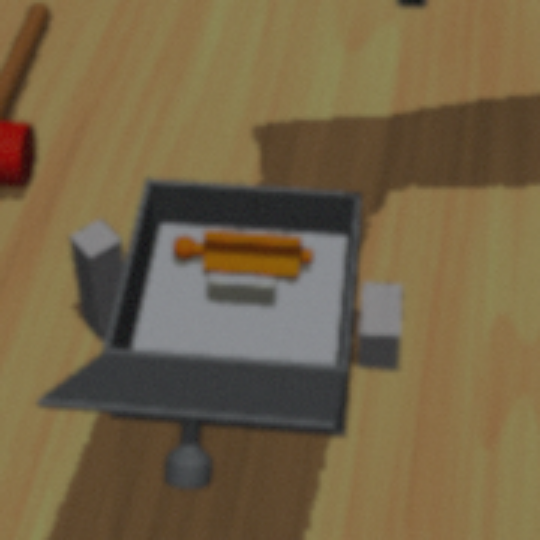

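The orange peg lies on the sheet with its head towards the mark at (187,248), and everything is level. Next I locate the knob and shut the lid.

```bash
python3 -c "
from h import *
p=robot.camera_params('side')
for z in(.11,.14): print(ray(242.7,355,p,z).round(3))"; python3 go.py .435 .487 .21 184.1
```

```text
[0.481 0.408 0.11 ]
[0.475 0.428 0.14 ]
t 53.38 pos [0.3812 0.0987 0.2104] yaw -176.0 tilt 0.09 w 0.0002 gf 0.0 F [-0.6 -0.3  0.4]
turn z units -8.002  shift units now [-2.696 12.787  0.025]  after turn [-2.714 12.783  0.013]
```

Call:
send_rows --moves '[[[-0.19,0.8,0,0,0,0,1],[-0.19,0.92,0,0,0,0,1],[-0.19,0.92,0,0,0,0,1],[-0.19,0.92,0,0,0,0,1],[-0.19,0.92,0,0,0,0,1],[-0.19,0.92,0,0,0,0,1],[-0.19,0.92,0,0,0,0,1],[-0.19,0.92,0,0,0,0,1],[-0.19,0.92,0,0,0,0,1],[-0.19,0.92,0,0,0,0,1],[-0.19,0.92,0,0,0,0,1],[-0.19,0.92,0,0,0,0,1],[-0.19,0.92,0,0,0,0,1],[-0.19,0.92,0,0,0,0,1],[0,0,0,0,0,0,1],[0,0,0,0,0,0,1]]]'

```text
t: 55.38
tcp_pos: [0.4331, 0.4861, 0.2087]
eef_rot: [0.111, -3.138, 0.002]
force: [0.2, -0.7, -0.3]
width: 0.0002
grip_force: 0.0
```

```bash
python3 go.py .435 .487 .145 184.1;python3 -c "
from h import *
print(robot.read_state()['q'].round(2))"
```

```text
t 55.38 pos [0.4331 0.4861 0.2087] yaw -175.9 tilt 0.11 w 0.0002 gf 0.0 F [ 0.2 -0.7 -0.3]
turn z units -8.001  shift units now [-0.067  0.029  2.124]  after turn [-0.064  0.027  2.124]
[0.84 0.56 0.5  1.52 0.   0.77]
```

Call:
send_rows --moves '[[[0,0,0.7,0,0,0,1],[0,0,0.7,0,0,0,1],[0,0,0.7,0,0,0,1],[0,0,0,0,0,0,1],[0,-0.45,0,0,0,0,1],[0,-0.45,0,0,0,0,1],[0,-0.45,0,0,0,0,1],[0,-0.25,-0.22,0,0,0,1],[0,-0.25,-0.22,0,0,0,1],[0,-0.25,-0.22,0,0,0,1],[0,-0.25,-0.22,0,0,0,1],[0,0,0,0,0,0,1]]]'

```text
t: 56.88
tcp_pos: [0.4387, 0.4156, 0.174]
eef_rot: [-0.11, 3.139, 0.002]
force: [-0.2, -0.0, 0.2]
width: -0.0
grip_force: 0.0
```

```bash
python3 go.py .44 .374 .193 184.1; python3 -c "
from h import *
im,d,p=cap('side'); save(im,'lid1.png'); cv2.imwrite('pics/zl.png',cv2.resize(im[150:400,150:370,::-1],None,fx=2.4,fy=2.4))"
```

```text
t 56.88 pos [0.4387 0.4156 0.174 ] yaw -176.0 tilt 0.07 w -0.0 gf 0.0 F [-0.2 -0.   0.2]
turn z units -8.002  shift units now [ 0.053 -1.385 -0.636]  after turn [ 0.056 -1.386 -0.634]
```

View pics/zl.png

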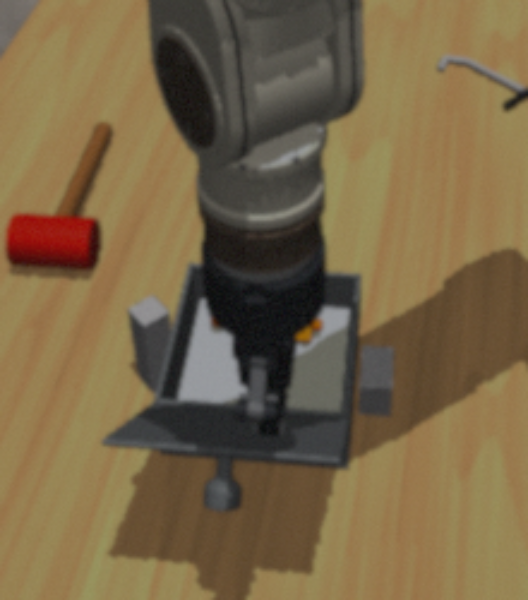

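The fingertip (268,432) slid over the top edge to the inner side and the lid did not move. I'll go back out, come in lower and push again.

Call:
send_rows --moves '[[[0,0,-0.5,0,0,0,1],[0,0.8,-0.2,0,0,0,1],[0,0.8,0,0,0,0,1],[0,0.75,0,0,0,0,1],[0,0,0,0,0,0,1],[0,0,0.8,0,0,0,1],[0,0,0.8,0,0,0,1],[0,0,0.75,0,0,0,1],[0,0,0,0,0,0,1],[0,-0.5,0,0,0,0,1],[0,-0.5,0,0,0,0,1],[0,-0.5,0,0,0,0,1],[0,-0.25,0,0,0,0,1],[0,-0.25,-0.2,0,0,0,1],[0,-0.25,-0.2,0,0,0,1],[0,0,0,0,0,0,1]]]'

```text
t: 58.92
tcp_pos: [0.439, 0.4205, 0.1384]
eef_rot: [-0.111, 3.137, 0.009]
force: [-0.1, 5.1, 5.3]
width: -0.0002
grip_force: 3.7
```

```bash
cat > lid.py <<'E'
from h import *
u=np.array([.9974,.0715]);w=np.array([-.0715,.9974])
for n in('side','top'):
    im,d,p=cap(n); P=cloud(d,p); dx=P[...,:2]-np.array([.488,.2145]); a=dx@u;b=dx@w;z=P[...,2]
    m=(a>.02)&(a<.08)&(z>.08)&(z<.3)&(b>-.1)&(b<.26)&(im.max(2)<140); 
    if m.sum()>20: print(n,m.sum(),'b',np.percentile(b[m],[2,50,98]).round(3),'z',np.percentile(z[m],[2,50,98]).round(3))
E
python3 lid.py; python3 go.py .44 .374 .176 184.1
```

```text
side 108 b [0.175 0.192 0.195] z [0.182 0.208 0.211]
top 1849 b [0.091 0.144 0.19 ] z [0.083 0.152 0.21 ]
t 59.02 pos [0.439  0.4209 0.1381] yaw -175.9 tilt 0.39 w -0.0003 gf 3.8 F [-0.7  5.3  5.7]
turn z units -8.0  shift units now [ 0.073 -1.555 -1.271]  after turn [ 0.077 -1.563 -1.262]
```

Call:
send_rows --moves '[[[0,-0.26,-0.21,0,0,0,1],[0,-0.26,-0.21,0,0,0,1],[0,-0.26,-0.21,0,0,0,1],[0,-0.26,-0.21,0,0,0,1],[0,-0.26,-0.19,0,0,0,1],[0,-0.26,-0.16,0,0,0,1],[0,-0.28,-0.08,0,0,0,1],[0,-0.28,-0.06,0,0,0,1],[0,-0.28,-0.06,0,0,0,1],[0,0,0,0,0,0,1]]]'

```text
t: 60.28
tcp_pos: [0.4432, 0.3461, 0.1773]
eef_rot: [0.109, -3.139, 0.0]
force: [0.6, 1.0, -0.0]
width: -0.0002
grip_force: 0.1
```

```bash
python3 lid.py; python3 go.py .44 .33 .185 184.1
```

```text
side 1417 b [0.092 0.108 0.12 ] z [0.084 0.176 0.243]
top 1089 b [0.086 0.103 0.117] z [0.084 0.176 0.245]
t 60.38 pos [0.4431 0.3468 0.1771] yaw -176.0 tilt 0.04 w 0.0002 gf 0.1 F [ 0.4 -0.4 -1. ]
turn z units -8.002  shift units now [ 0.143 -0.55  -0.263]  after turn [ 0.143 -0.55  -0.263]
```

Call:
send_rows --moves '[[[0,-0.28,-0.05,0,0,0,1],[0,-0.28,-0.03,0,0,0,1],[0,-0.28,0,0,0,0,1],[0,-0.28,0,0,0,0,1],[0,-0.28,0,0,0,0,1],[0,-0.28,0,0,0,0,1],[0,-0.28,0,0,0,0,1],[0,-0.28,0,0,0,0,1],[0,-0.2,0,0,0,0,1],[0,0,0,0,0,0,1],[0,0,0,0,0,0,1],[0,0,0,0,0,0,1],[0,0,0,0,0,0,1]]]'

```text
t: 62.0
tcp_pos: [0.4482, 0.274, 0.1795]
eef_rot: [0.111, -3.139, -0.0]
force: [-0.7, 0.5, 0.4]
width: -0.0
grip_force: 0.0
```

```bash
python3 lid.py; python3 go.py .44 .33 .185 184.1
```

```text
side 2022 b [-0.068  0.01   0.081] z [0.081 0.109 0.141]
top 1789 b [-0.08  -0.003  0.08 ] z [0.081 0.098 0.116]
t 62.1 pos [0.4482 0.274  0.1796] yaw -175.9 tilt 0.04 w -0.0002 gf 0.0 F [-0.  -0.1  0.3]
turn z units -8.001  shift units now [ 0.141  1.882 -0.181]  after turn [ 0.139  1.882 -0.182]
```

Call:
send_rows --moves '[[[0,0,-0.8,0,0,0,1],[0,0,-0.8,0,0,0,1],[0.8,0,0,0,0,0,1],[0.8,0,0,0,0,0,1],[0.8,-0.5,0,0,0,0,1],[0.8,-0.8,0,0,0,0,1],[0.3,-0.9,0,0,0,0,1],[0.3,-0.9,0,0,0,0,1],[0,-0.9,0,0,0,0,1],[0,-0.9,0,0,0,0,1],[0,-0.9,0,0,0,0,1],[0,-0.9,0,0,0,0,1],[0,0,0,0,0,0,1],[0,0,0,0,0,0,1]]]'

```text
t: 63.85
tcp_pos: [0.3488, 0.0657, 0.2277]
eef_rot: [0.111, -3.139, -0.001]
force: [-0.4, 0.1, 0.1]
width: 0.0001
grip_force: 0.0
```

```bash
python3 lid.py; python3 -c "
from h import *
u=np.array([.9974,.0715]);w=np.array([-.0715,.9974])
for n in('side','top'):
    im,d,p=cap(n); P=cloud(d,p); dx=P[...,:2]-np.array([.488,.2145]); a=dx@u;b=dx@w;z=P[...,2]
    m=(abs(a)<.08)&(abs(b)<.08)&(z>.05)&(z<.1); q=np.c_[a[m],b[m],np.ones(m.sum())]; c=np.linalg.lstsq(q,z[m],rcond=None)[0]; print(n,m.sum(),c[2].round(4),np.degrees(c[:2]).round(2),'min z',np.percentile(z[m],1))
    if n=='side': cv2.imwrite('pics/end.png',cv2.resize(im[150:400,150:370,::-1],None,fx=2.4,fy=2.4))
"; python3 go.py 0.4 0 .2 184
```

```text
side 312 b [-0.078  0.014  0.084] z [0.08  0.081 0.082]
top 943 b [-0.084  0.002  0.081] z [0.08  0.082 0.085]
side 4006 0.0789 [-0.07 -0.09] min z 0.07562418577063827
top 4622 0.0801 [-0.02  0.03] min z 0.07463882962660745
t 64.05 pos [0.3487 0.066  0.2276] yaw -175.9 tilt 0.05 w 0.0001 gf 0.0 F [ 0.3 -0.4  0.3]
turn z units -7.997  shift units now [-1.548 -2.316  0.918]  after turn [-1.552 -2.312  0.92 ]
```

View pics/end.png

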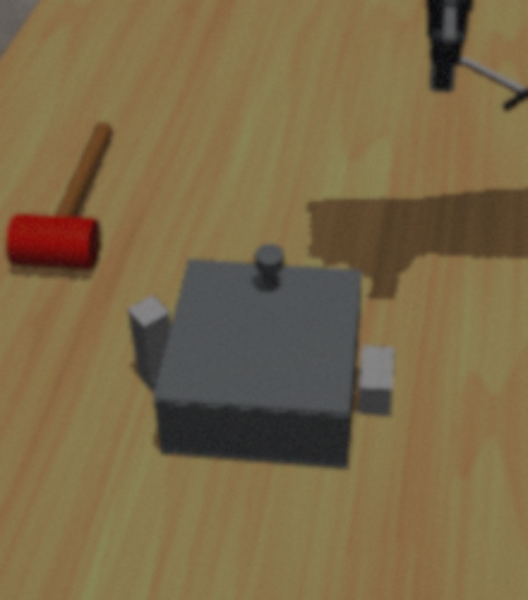

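The lid is shut flat: its top is at about 79 mm with no tilt, and the knob is on top at (268,262). The robot is clear, so I hand in.

```bash
python3 -c "
from rig import robot
print(robot.close_job())"
```

```text
the job is handed in; nothing more can be done
None
```

The job is done and handed in at about 64 s: both Y-pegs lie level under the sheet, the orange peg is on top with every head at the mark end, the lid is shut flat, and the mallet and puller were left alone.

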